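# Set out the foot-care kit on the balcony bench

### The job

Set out the foot-care kit from the bamboo tray on the rubber mat, ready for use: stand the clear clip box midway between the bowl and the pumice stone, in line with them with its ends towards them and its latch facing the robot, and rest the red heel cup on its lid to keep it off the damp mat, centred, lengthwise and hollow side up. Stand the green bottle behind the box (the side away from the robot) and lay the scraper in front of it, parallel to the box and with its blade end on the bowl's side, each centred on the box and about 2 cm clear of it. Set the glass bottle down gently and never let it tip over, and leave the bowl, the stone, the little tin and the brush where they are.

Things in the scene. Friction and masses are not known exactly. Their poses are not given: they have to be found in the camera images.
- clip_box: Clear plastic clip box, closed, with clippers and emery boards inside: 58 (x) x 110 (y) x 38 high, mass about 0.14 kg. Origin at the centre of its underside, z up. Grey latch 30 wide in the middle of the long front face, towards its own -x, standing out 3 mm (so 61 over box and latch); white hinge knuckles (3 mm proud) on the +x face, 36 either side of the middle. The lid is flat and stays shut. Starts in the tray, latch roughly towards the robot.
- heel_cup: Red silicone heel cup, firm and stiff, U-shaped with a 6 thick flat sole: 92 long (x) x 58 wide (y) x 28 high, mass 0.05 kg. Round heel at its -x end, open at its +x end; the two side walls are parallel, 6 thick, upright and 28 high from x = -17 to +33 (17 high beyond). Origin at the middle of its length and width on the underside, z up out of the hollow. Starts hollow side up in the tray.
- bottle: Small closed green glass bottle with a black cap: body diameter 34 up to 54 high, then narrowing to a 14 neck; 88 high over all, mass about 0.1 kg. Origin at the centre of its underside, z up. Starts standing in the tray.
- scraper: Stainless steel foot scraper lying flat, 142 long in all, mass 0.09 kg: its own +x end is a flat rasp blade (paddle) 36 wide and 4 thick, from x = 24 to 70; the handle is a straight bar 15 wide and 10 high from x = -72 to +14. Origin on the underside near the middle of its length, close to the centre of mass, z up. Starts in the middle of the tray, blade roughly away from the robot.
- bowl: White ceramic bowl, 80 across the rim, 42 high, standing on the mat near one end of it (either end). Origin at the centre of its underside. Stays where it is.
- pumice: Grey pumice stone with round ends, 86 (x) x 50 (y) x 34 high, lying on the mat near the end opposite the bowl, 228 to 252 from the bowl's centre. Origin at the centre of its underside. Stays where it is.
- mat: Black rubber non-slip mat, fixed on the bench: 240 (x) x 340 (y) x 4 thick. Origin at the centre of its underside (its top is at z = 4), x pointing away from the robot, so its front edge is at -x; y towards one end. It may lie to the robot's left or right, the tray on the other side.
- tray: Bamboo tray, fixed on the bench: 270 (x) x 380 (y), walls 9 thick and 32 high, floor 8 thick. Origin at the centre of its underside, x pointing away from the robot. Holds the clip box, heel cup, bottle and tin in two rows of two, about 124 apart along x and 210 along y, in any order, and the scraper between them along the tray's x.
- tin: Small round aluminium balm tin in one corner of the tray, diameter 35, 20 high. Origin at the centre of its underside. Stays where it is.
- brush: Wooden nail brush on the mat, near its far corner, 80 long (x) x 30 wide (y) x 26 high. Origin at the centre of its underside. Stays where it is.

How it is judged:
At the end, for the whole second after the job is handed in: Box on mat, 102-138 mm from bowl and stone, both within 25 mm of its long axis, latch to robot; cup on lid, centred (12 mm across, 15 along), 0.25 rad; bottle 53-83 mm behind box centre, 15 mm sideways; scraper 55-85 mm in front, 20 mm, 0.22 rad, blade to bowl; all upright, released, at rest (horizontal distance between clip_box and bowl between 0.102 and 0.138 m and x of bowl in the frame of clip_box between -0.025 and 0.025 m and horizontal distance between clip_box and pumice between 0.102 and 0.138 m and x of pumice in the frame of clip_box between -0.025 and 0.025 m and height (world z) of each of clip_box, bottle, scraper below 0.012 m and angle between each of clip_box, bottle, scraper, heel_cup's own z axis and vertical below 0.12 rad and x of heel_cup in the frame of clip_box between -0.012 and 0.012 m and y of heel_cup in the frame of clip_box between -0.015 and 0.015 m and z of heel_cup in the frame of clip_box between 0.033 and 0.044 m and angle between the x axis of heel_cup and the y axis of clip_box, either way round below 0.25 rad and x of bottle in the frame of clip_box between 0.053 and 0.083 m and y of bottle in the frame of clip_box between -0.015 and 0.015 m and x of scraper in the frame of clip_box between -0.085 and -0.055 m and y of scraper in the frame of clip_box between -0.02 and 0.02 m and angle between the x axis of scraper and the y axis of clip_box, either way round below 0.22 rad and x of scraper in the frame of mat below -0.03 m and x of bowl in the frame of scraper above 0.05 m and linear speed of each of clip_box, heel_cup, bottle, scraper below 0.02 m/s); the robot touches nothing.
It fails at once if the bowl is pushed more than 15 mm from its place (distance of bowl from where it was at the start of the episode above 0.015 m).
It fails at once if the pumice stone is pushed more than 15 mm from its place (distance of pumice from where it was at the start of the episode above 0.015 m).
It fails at once if the brush or the tin is pushed more than 15 mm from its place (distance of any of brush, tin from where it was at the start of the episode above 0.015 m).
It fails at once if the bottle is tipped over (angle between bottle's own z axis and vertical above 0.7 rad).
It fails at once if the glass bottle is banged down on the mat (over 40 N) (contact force between bottle and mat above 40 N).
It also fails if it takes over 109 s, if anything falls off the work surface, if the arm or the gripper's body presses on something with over 40 N, if the wrist force passes 120 N, or if a joint passes its speed limit or range.

### The arm

A 6-joint arm with a two-finger parallel gripper is mounted at the origin on the work surface. World frame = base frame: x ahead of the robot, y to its left, z up, the work surface at z = 0. Lengths are in m, angles in rad, forces in N, time in s.
With the tool pointing down it reaches from about 0.25 to 0.725 m from the base axis. Payload 4 kg.
Tool frame: the origin (TCP) lies on the centre line of the jaws, within the pads' length; the fingertips stand 14 mm ahead of it and the grasp point (between the pads) lies 5 mm behind it; z points along the fingers, x is the direction in which the jaws open and shut, and the axes are right-handed (so a half turn about z gives the same grasp; the last joint's range is limited). The gripper opens to 85 mm and grips with 20 to 120 N. Pads are 22 mm wide; open, the fingers measure 114 mm over their backs; the gripper's body (76 mm by 85 mm) begins 54 mm behind the grasp point. The pads swing forward as they close: fully open they stand 13 mm farther back than shut.
Start: joints at [-1.122, 0.241, 0.005, 1.335, 0, 1.571], TCP at [0.217, -0.45, 0.215] pointing down, gripper open.
Joint ranges: [-2.72, 2.72], [-1.05, 1.87], [-1.09, 1.28], [-1.99, 2.15], [-1.42, 1.44], [-3.14, 3.14]. Speed limits (rad/s): [2.79, 2.79, 3.14, 3.14, 3.14, 3.14].

### API

Orientations are given as a unit quaternion [x, y, z, w].
In Python, from workcell import bot gives the robot as it stands.
- The arm moves only by the tool play_rows, never from a script. Its argument "motion" is a list of rows, each an object with "fingers": the closure, from -1 (fully open) to 1 (shut), so that 0 is half open; "translation": the shift along the tool's x, y, z in cm, a list of three; "roll": the turn about the tool's z in degrees. A call has 1 to 20 rows; each row is the pose to reach, as a shift and turn from the pose commanded when the call began, along the tool's axes at that moment; what a row does not reach only later rows make up. A row lasts 1/12 s, in which the tool goes at most 41.7 mm and 7.16 degrees, less where a joint would pass 70% of its speed; a pose out of reach is approached as far as the arm can. A call with a gripper value outside its range is refused whole. The fingers move at their own pace and stop on an object; the grip force is fixed at half the most. Time passes only in rows, so rows that repeat a pose let the fingers close. It gives the time, the measured TCP pose, the force and the opening at its end, in the units of the state.
- bot.get_obs(): the state, without advancing time (a new reading comes with each control period).
- bot.camera(name): name is "scene" or "top" or "wrist"; returns a dict with "pixels" (400x640x3 uint8, red, green, blue), "intrinsics" (3x3 intrinsics, pixels), "world_to_cam" (4x4, takes a point from world to camera coordinates). Camera axes: x right, y down, z forward; pixel columns grow to the right and rows downward; lengths in m; the calibration is good to about 2 mm. A picture is of the moment at which its call begins. There is no depth.
- bot.job_done(): hands the job in, once; it reports no verdict.
The state is a dict: "clock": time; "joint_pos": joint angles; "joint_vel": joint speeds; "tau": joint torques, N m; "eef_pos": TCP position; "tool_rot": TCP orientation; "ft_force": force on the tool from outside, world axes, zero at the start; "ft_torque": the same for the moment, N m; "grip_width": finger opening in m.
Only numpy, scipy, OpenCV 4.12 (cv2) and the standard library are available. Lean on these libraries where they do the work, as an engineer would, in place of code of your own. Each camera call takes 0.05 s, during which the arm holds its last target. There are 200 camera calls.

## Working session

There is one attempt and no reset: what is moved stays moved. The work goes in short steps, Python scripts to look and compute and a tool call to move; the robot and the scene stay as the last step left them, time stands still between calls to the robot, and variables do not carry over. Pictures are saved under pics/ and viewed, about 12 in all and at most 16, crops included, and the job is handed in when it is done.

Besides the shell and the picture viewer there is one more tool, called after "Request:" as a command line: name --argument value ..., lists and objects as JSON in quotes. play_rows: Moves the arm, as the interface text tells. Its arguments: {"type":"object","properties":{"motion":{"type":"array","items":{"type":"object","properties":{"fingers":{"type":"number"},"translation":{"type":"array","items":{"type":"number"}},"roll":{"type":"number"}}}}},"required":["motion"]}

```bash
mkdir -p pics
cat > h.py <<'E'
import numpy as np, cv2
from workcell import bot
def snap(cam,name):
    d=bot.camera(cam); np.savez(f'pics/{name}.npz',**{k:np.array(v) for k,v in d.items()})
    cv2.imwrite(f'pics/{name}.png',cv2.cvtColor(np.array(d['pixels'],dtype=np.uint8),cv2.COLOR_RGB2BGR)); return d
def load(name): return np.load(f'pics/{name}.npz')
def pt(d,u,v,z):
    K=np.array(d['intrinsics']);T=np.array(d['world_to_cam']);R=T[:3,:3];t=T[:3,3]
    c=-R.T@t; r=R.T@np.linalg.inv(K)@np.array([u,v,1.]); return c+r*(z-c[2])/r[2]
def px(d,p):
    K=np.array(d['intrinsics']);T=np.array(d['world_to_cam']);q=K@(T[:3,:3]@np.array(p)+T[:3,3]);return q[:2]/q[2]
def crop(name,x0,y0,x1,y1,s):
    im=cv2.imread(f'pics/{name}.png')[y0:y1,x0:x1]; cv2.imwrite(f'pics/{name}_c.png',cv2.resize(im,None,fx=s,fy=s,interpolation=cv2.INTER_CUBIC))
E
python3 - <<'E'
from h import *
d=snap('top','t0');snap('scene','s0')
print(bot.get_obs()); print(d['intrinsics'],d['world_to_cam'])
for n in ['t0']:
  crop(n,0,0,640,400,1.25)
E
```

```text
{'clock': 0.1, 'joint_pos': array([-1.12200174e+00,  2.41357887e-01,  3.89185760e-03,  1.33522838e+00,
        1.05466061e-05,  1.57078230e+00]), 'joint_vel': array([ 0.00032149, -0.00097154,  0.00131693,  0.00164498,  0.00068832,
        0.00175837]), 'tau': array([ 4.48871624e-04, -3.73136330e+01,  2.53010666e+01,  1.08710307e-02,
        3.92718221e-05,  3.70322780e-06]), 'eef_pos': array([ 0.21668605, -0.44995046,  0.21430447]), 'tool_rot': array([ 8.46726386e-01, -5.32027750e-01, -8.00766436e-04, -5.09393091e-04]), 'ft_force': array([-0.16584964,  0.39035746, -0.7673933 ]), 'ft_torque': array([-0.01717778, -0.04175077, -0.00332173]), 'grip_width': 0.0855858720963531}
[[500.55568923   0.         324.09960712]
 [  0.         500.55568923 199.51395064]
 [  0.           0.           1.        ]] [[-0.00410998 -0.99972819 -0.02294913  0.02374602]
 [-0.99697814  0.00587679 -0.07745998  0.53115276]
 [ 0.07757379  0.02256143 -0.9967313   1.12176061]
 [ 0.          0.          0.          1.        ]]
```

View pics/t0_c.png

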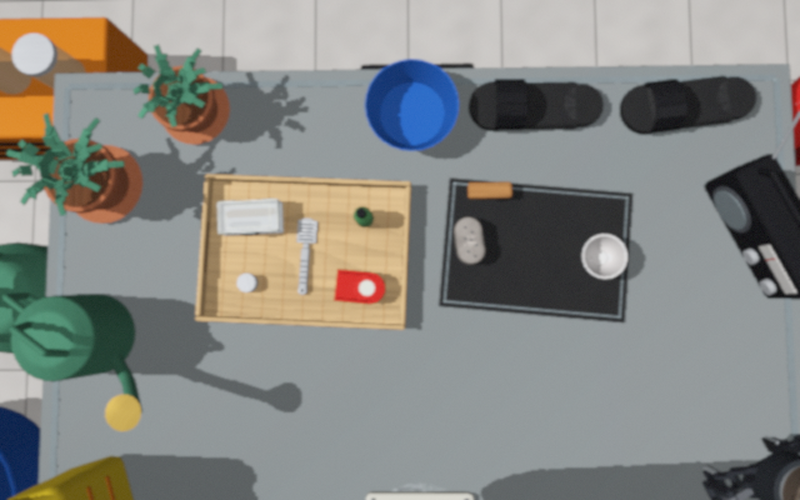

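View pics/s0.png

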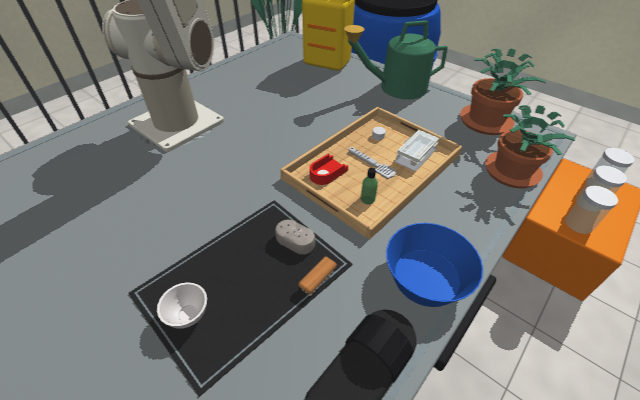

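The top view shows the tray on the left: box (250,217), bottle (363,216), tin (247,283), cup (360,287), scraper (305,255). The mat is on the right: stone (470,240), bowl (605,257), brush (490,190). I'll enlarge both.

Run:
```python
from h import *
im=cv2.imread('pics/t0.png')
cv2.imwrite('pics/t0_a.png',cv2.resize(im[135:270,150:335],(740,540),interpolation=cv2.INTER_CUBIC))
cv2.imwrite('pics/t0_b.png',cv2.resize(im[135:265,345:515],(680,520),interpolation=cv2.INTER_CUBIC))
```

```text
(no output)
```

View pics/t0_a.png

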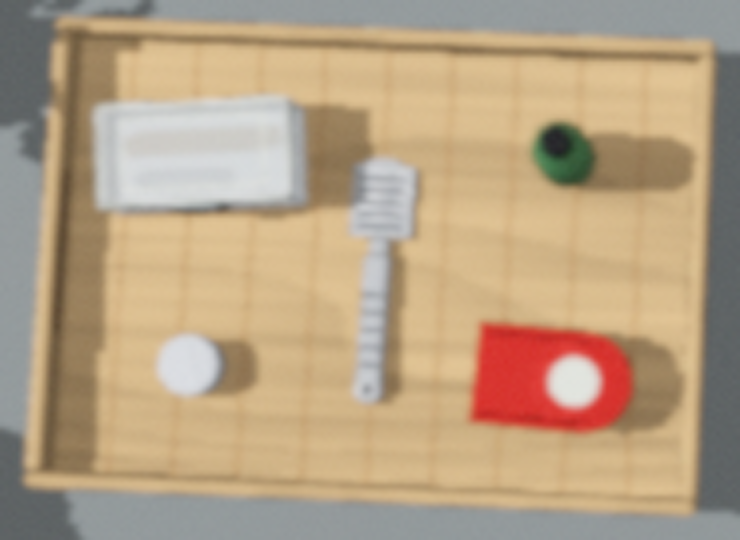

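View pics/t0_b.png

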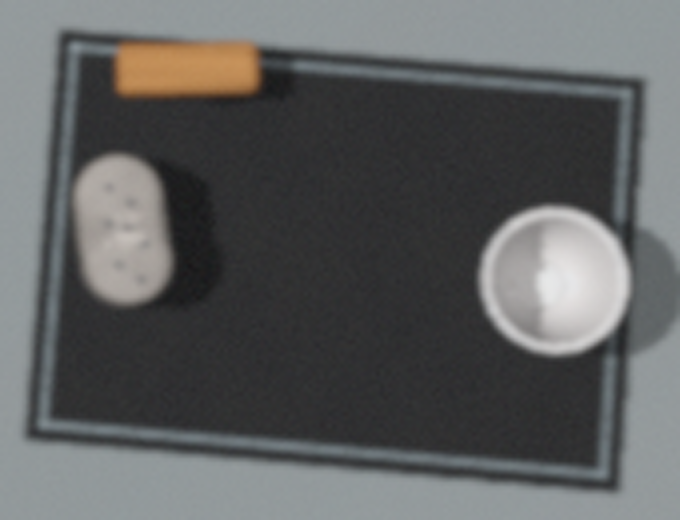

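Crops show: box lid centre ≈(195,154), cup open end left, tin (190,364), scraper blade up; stone (123,229), bowl (555,281).

```bash
cat >> h.py <<'E'
def go(*T):
    """T: list of (x,y,z,angdeg of tool x in world); prints shift (cm) and roll from the current pose"""
    from scipy.spatial.transform import Rotation as Ro
    o=bot.get_obs(); R=Ro.from_quat(o['tool_rot']).as_matrix(); p=o['eef_pos']
    a0=np.degrees(np.arctan2(R[1,0],R[0,0])); prev=p;pr=0
    print('t',round(float(o['clock']),2),'pos',p.round(4),'ang',a0.round(2),'j',o['joint_pos'].round(2),'F',o['ft_force'].round(1),'w',round(float(o['grip_width']),4))
    for t in T:
        s=R.T@(np.array(t[:3])-p)*100; roll=(a0-t[3]+180)%360-180
        n=max(np.linalg.norm(np.array(t[:3])-prev)/.0417,abs(roll-pr)/7.16); prev=np.array(t[:3]);pr=roll
        print('->',np.array(t).round(4),'T',s.round(2).tolist(),'roll',round(float(roll),1),'rows>=',round(float(n),1))
E
python3 - <<'E'
from h import *
d=load('t0')
A=lambda u,v,z:pt(d,150+u/4,135+v/4,z)[:2].round(4)
B=lambda u,v,z:pt(d,345+u/4,135+v/4,z)[:2].round(4)
print('traycorners',*[A(*c,.032) for c in [(57,18),(714,42),(694,512),(25,488)]])
print('box top corners',*[A(*c,.046) for c in[(95,103),(290,97),(100,211)]], 'base R',*[A(*c,.008) for c in[(305,205)]])
print('bottle cap',A(557,142,.096),'body',A(565,155,.055))
b0,h0=A(384,162,.012),A(367,402,.017);e=(b0-h0);print('scr',b0,h0,'len',np.linalg.norm(e),'ang',np.degrees(np.arctan2(e[1],e[0])),'org',(h0+e*72/142).round(4))
c0,c1=A(478,371,.025),A(632,382,.03);e=c0-c1;print('cup',c0,c1,np.linalg.norm(e),np.degrees(np.arctan2(e[1],e[0])),(c0+c1)/2, 'width pts',A(484,323,.03),A(472,419,.03),A(560,331,.036),A(560,430,.036))
print('tin',A(190,364,.028))
print('mat',*[B(*c,.004) for c in[(64,33),(642,80),(617,488),(28,437)]])
bo,st=B(555,281,.046),B(123,229,.025)
e=st-bo;print('bowl',bo,'stone',st,np.linalg.norm(e),'mid',(bo+st)/2,'ang',np.degrees(np.arctan2(e[1],e[0])))
E
```

```text
traycorners [0.6709 0.3878] [0.6538 0.0103] [0.3879 0.0228] [0.4025 0.4004]
box top corners [0.6192 0.3603] [0.6218 0.2495] [0.5579 0.3563] base R [0.5645 0.2487]
bottle cap [0.5883 0.0939] body [0.5866 0.0932]
scr [0.5888 0.2021] [0.4502 0.2098] len 0.1388137241053636 ang -3.179830119864228 org [0.5205 0.2059]
cup [0.4674 0.1452] [0.4607 0.0575] 0.08795555695918252 85.63127150633262 [0.46405 0.10135] width pts [0.4944 0.1413] [0.4402 0.1479] [0.4894 0.0976] [0.4339 0.0976]
tin [0.472  0.3089]
mat [ 0.6637 -0.0652] [ 0.6334 -0.3987] [ 0.3989 -0.3771] [ 0.4291 -0.0422]
bowl [ 0.5145 -0.333 ] stone [ 0.5468 -0.0964] 0.23879457699034962 mid [ 0.53065 -0.2147 ] ang 82.22618898746617
```

```bash
python3 -c "
from h import *
go((.59,.303,.215,1.3),(.56,.303,.2,1.3))"
```

```text
t 0.1 pos [ 0.2167 -0.45    0.2143] ang -64.29 j [-1.12  0.24  0.    1.34  0.    1.57] F [-0.2  0.4 -0.8] w 0.0856
-> [0.59  0.303 0.215 1.3  ] T [-51.64, -66.3, 0.03] roll -65.6 rows>= 20.2
-> [0.56  0.303 0.2   1.3  ] T [-52.94, -63.6, 1.53] roll -65.6 rows>= 0.8
```

Request:
play_rows --motion '[{"fingers":-1,"translation":[-51.6,-66.3,0],"roll":-65.6},{"fingers":-1,"translation":[-51.6,-66.3,0],"roll":-65.6},{"fingers":-1,"translation":[-51.6,-66.3,0],"roll":-65.6},{"fingers":-1,"translation":[-51.6,-66.3,0],"roll":-65.6},{"fingers":-1,"translation":[-51.6,-66.3,0],"roll":-65.6},{"fingers":-1,"translation":[-51.6,-66.3,0],"roll":-65.6},{"fingers":-1,"translation":[-51.6,-66.3,0],"roll":-65.6},{"fingers":-1,"translation":[-51.6,-66.3,0],"roll":-65.6},{"fingers":-1,"translation":[-51.6,-66.3,0],"roll":-65.6},{"fingers":-1,"translation":[-51.6,-66.3,0],"roll":-65.6},{"fingers":-1,"translation":[-51.6,-66.3,0],"roll":-65.6},{"fingers":-1,"translation":[-51.6,-66.3,0],"roll":-65.6},{"fingers":-1,"translation":[-51.6,-66.3,0],"roll":-65.6},{"fingers":-1,"translation":[-51.6,-66.3,0],"roll":-65.6},{"fingers":-1,"translation":[-51.6,-66.3,0],"roll":-65.6},{"fingers":-1,"translation":[-51.6,-66.3,0],"roll":-65.6},{"fingers":-1,"translation":[-51.6,-66.3,0],"roll":-65.6},{"fingers":-1,"translation":[-51.6,-66.3,0],"roll":-65.6},{"fingers":-1,"translation":[-51.6,-66.3,0],"roll":-65.6},{"fingers":-1,"translation":[-51.6,-66.3,0],"roll":-65.6}]'

```text
clock: 1.77
eef_pos: [0.5876, 0.2979, 0.2143]
tool_rot: [1.0, 0.012, -0.0, 0.0]
ft_force: [1.8, 0.2, 0.3]
grip_width: 0.0856
```

Request:
play_rows --motion '[{"fingers":-1,"translation":[0,0,0],"roll":0},{"fingers":-1,"translation":[0,0,0],"roll":0},{"fingers":-1,"translation":[0,0,0],"roll":0}]'

```text
clock: 2.02
eef_pos: [0.5867, 0.2957, 0.2137]
tool_rot: [1.0, 0.012, -0.001, 0.001]
ft_force: [-0.1, -0.4, -0.2]
grip_width: 0.0856
```

```bash
python3 -c "
from h import *
go((.59,.303,.215,1.3));d=snap('wrist','w1');crop('w1',0,0,640,400,1)
for z,q in[(.046,(.59,.303)),(.046,(.619,.303))]:print(px(d,(*q,z)))"
```

```text
t 2.02 pos [0.5867 0.2957 0.2137] ang 1.35 j [ 0.47  0.57  0.5   1.5  -0.    2.01] F [-0.1 -0.4 -0.2] w 0.0856
-> [0.59  0.303 0.215 1.3  ] T [0.35, -0.72, -0.14] roll 0.0 rows>= 0.2
[319.01543293 171.83634699]
[350.19035706 172.56687023]
```

View pics/w1.png

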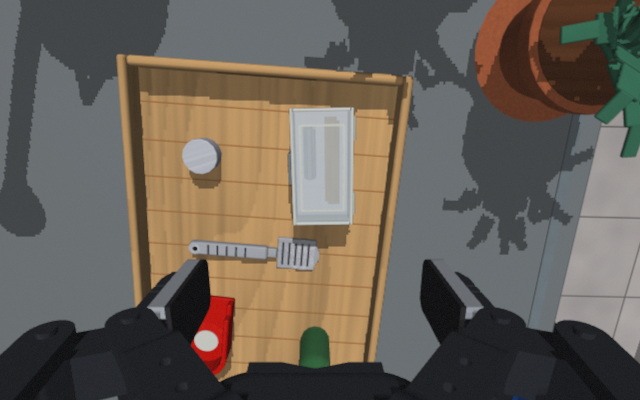

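Wrist view shows the box lid at u 290–353, v 108–~222; scraper, tin (200,156) and cup are visible too.

```bash
python3 -c "
from h import *
d=load('w1')
for q in[(290,108),(353,108),(352,218),(292,218)]:print(pt(d,*q,.046).round(4))
print(pt(d,353,224,.008).round(4),pt(d,293,225,.008).round(4),'latch',pt(d,289,152,.036).round(4),pt(d,289,180,.036).round(4))
print('tin',pt(d,200,156,.028).round(4))
print('scr',pt(d,192,248,.017).round(4),pt(d,317,257,.012).round(4))
go((.59,.303,.1,1.3),(.59,.303,.036,1.3))"
```

```text
[0.5628 0.3597 0.046 ]
[0.6186 0.361  0.046 ]
[0.623  0.2587 0.046 ]
[0.5652 0.2573 0.046 ]
[0.6288 0.2398 0.008 ] [0.5639 0.2371 0.008 ] latch [0.5613 0.3194 0.036 ] [0.5614 0.2925 0.036 ]
tin [0.4744 0.3125 0.028 ]
scr [0.4559 0.2115 0.017 ] [0.5908 0.202  0.012 ]
t 2.07 pos [0.5868 0.295  0.2147] ang 1.28 j [ 0.47  0.57  0.5   1.5  -0.    2.01] F [ 0.5 -1.4  0.3] w 0.0856
-> [0.59  0.303 0.1   1.3  ] T [0.35, -0.8, 11.47] roll -0.0 rows>= 2.8
-> [0.59  0.303 0.036 1.3  ] T [0.36, -0.81, 17.87] roll -0.0 rows>= 1.5
```

Request:
play_rows --motion '[{"fingers":-1,"translation":[0.5,-1,4],"roll":0},{"fingers":-1,"translation":[0.5,-1,8],"roll":0},{"fingers":-1,"translation":[0.5,-1,10],"roll":0},{"fingers":-1,"translation":[0.5,-1,12],"roll":0},{"fingers":-1,"translation":[0.5,-1,13.5],"roll":0},{"fingers":-1,"translation":[0.5,-1,15],"roll":0},{"fingers":-1,"translation":[0.5,-1,16.5],"roll":0},{"fingers":-1,"translation":[0.5,-1,17.5],"roll":0},{"fingers":-1,"translation":[0.5,-1,18.4],"roll":0},{"fingers":-1,"translation":[0.5,-1,18.4],"roll":0},{"fingers":-1,"translation":[0.5,-1,18.4],"roll":0},{"fingers":-1,"translation":[0.5,-1,18.4],"roll":0}]'

```text
clock: 3.07
eef_pos: [0.5929, 0.3062, 0.0324]
tool_rot: [1.0, 0.011, 0.001, -0.0]
ft_force: [-1.1, 0.2, -0.2]
grip_width: 0.0852
```

Request:
play_rows --motion '[{"fingers":1,"translation":[0,0,0],"roll":0},{"fingers":1,"translation":[0,0,0],"roll":0},{"fingers":1,"translation":[0,0,0],"roll":0},{"fingers":1,"translation":[0,0,0],"roll":0},{"fingers":1,"translation":[0,0,0],"roll":0},{"fingers":1,"translation":[0,0,0],"roll":0},{"fingers":1,"translation":[0,0,0],"roll":0},{"fingers":1,"translation":[0,0,0],"roll":0},{"fingers":1,"translation":[0,0,0],"roll":0},{"fingers":1,"translation":[0,0,0],"roll":0}]'

```text
clock: 3.9
eef_pos: [0.5922, 0.3061, 0.0311]
tool_rot: [1.0, 0.011, -0.0, -0.0]
ft_force: [0.6, 0.4, 0.1]
grip_width: 0.0
```

```bash
python3 -c "
from h import *
go((.59,.3045,.14,1.3),(.5305,-.2147,.14,-7.8),(.5305,-.2147,.028,-7.8))"
```

```text
t 3.9 pos [0.5922 0.3061 0.0311] ang 1.31 j [0.48 0.69 0.22 1.1  0.   2.02] F [0.6 0.4 0.1] w 0.0
-> [0.59   0.3045 0.14   1.3   ] T [-0.22, 0.16, -10.89] roll 0.0 rows>= 2.6
-> [ 0.5305 -0.2147  0.14   -7.8   ] T [-7.36, 51.93, -10.89] roll 9.1 rows>= 12.5
-> [ 0.5305 -0.2147  0.028  -7.8   ] T [-7.36, 51.93, 0.31] roll 9.1 rows>= 2.7
```

The fingers shut on nothing, so I need to look.

```bash
python3 -c "
from h import *
snap('scene','s1');im=cv2.imread('pics/s1.png')
w=snap('wrist','w2');im2=cv2.imread('pics/w2.png')
a=cv2.resize(im[90:230,330:500],(583,480));b=cv2.resize(im2,None,fx=.5,fy=.5)
cv2.imwrite('pics/s1_c.png',a);o=np.zeros((300,800,3),np.uint8);o[:,:364]=cv2.resize(im[90:230,330:500],(364,300));o[:200,380:700]=b;cv2.imwrite('pics/m1.png',o)"
```

```text
(no output)
```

View pics/m1.png

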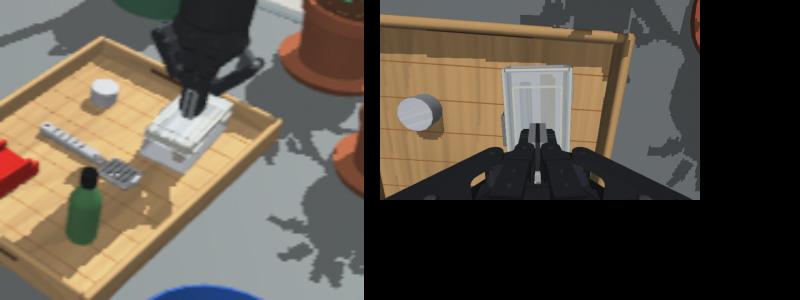

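```bash
python3 -c "
from h import *
d=load('s1')
print('tcp',px(d,(.5922,.3061,.0311)),'tip',px(d,(.5922,.3061,.0171)),'base cam',[px(d,(.5922,.3061,z)).round(1) for z in (.046,.06,.1)])
im=cv2.imread('pics/s1.png')[90:190,370:470]
s=7
im=cv2.resize(im,None,fx=s,fy=s,interpolation=cv2.INTER_CUBIC)[:600]
import itertools
a=np.radians(1.3);R=np.array([[np.cos(a),-np.sin(a)],[np.sin(a),np.cos(a)]])
for z in(.008,.046):
  P=[px(d,(*(R@np.array(q)+[.5915,.3045]),z)) for q in[(-.029,-.055),(.029,-.055),(.029,.055),(-.029,.055)]]
  cv2.polylines(im,[((np.array(P)-[370,90]+.5)*s).astype(int)],True,(0,0,255) if z<.02 else (0,255,255),1)
p=(px(d,(.5922,.3061,.0311))-[370,90]+.5)*s;cv2.circle(im,p.astype(int),4,(255,0,0),-1)
p=(px(d,(.5922,.3061,.0171))-[370,90]+.5)*s;cv2.circle(im,p.astype(int),4,(0,255,0),-1)
cv2.imwrite('pics/s1_d.png',im)"
```

```text
tcp [417.37202819 148.00291656] tip [416.26574551 152.41857591] base cam [array([418.6, 143.2]), array([419.7, 138.6]), array([423.2, 124.8])]
```

View pics/s1_d.png

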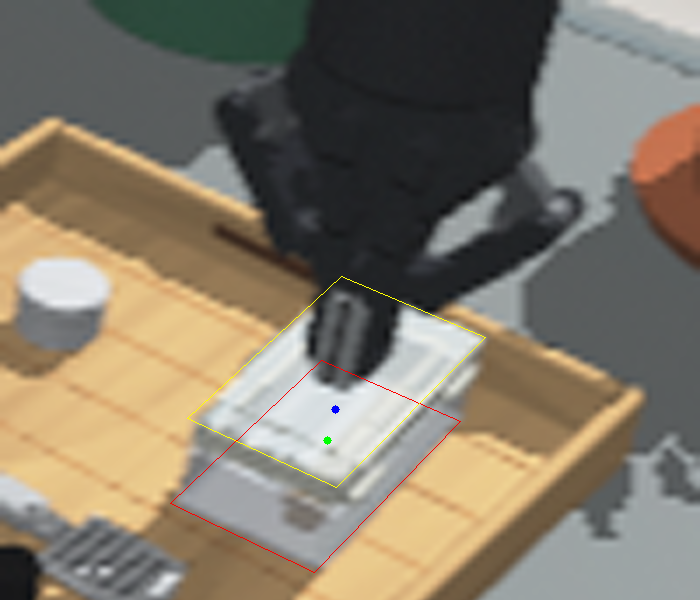

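```bash
python3 -c "
from h import *
d=load('w2')
for z in(.0,.0171,.0311,.046,.06,.08,.1):print(z,px(d,(.5922,.3061,z)))
T=d['world_to_cam'];print('cam pos',(-T[:3,:3].T@T[:3,3]).round(4),d['intrinsics'][0,0])
print(bot.get_obs())
cv2.imwrite('pics/w2_c.png',cv2.resize(cv2.imread('pics/w2.png')[100:400,200:480],None,fx=2,fy=2))
"
```

```text
0.0 [314.98962084 228.42730278]
0.0171 [314.99994924 239.46130354]
0.0311 [315.0098993  250.09112594]
0.046 [315.02238852 263.43356621]
0.06 [315.03642857 278.43278751]
0.08 [315.06185048 305.59144455]
0.1 [315.09676551 342.89176615]
cam pos [0.5906 0.3727 0.1886] 354.1218671851691
{'clock': 4.0, 'joint_pos': array([4.77086968e-01, 6.89000378e-01, 2.21322349e-01, 1.10318639e+00,
       2.98730723e-05, 2.02495691e+00]), 'joint_vel': array([ 0.00020096,  0.00020206, -0.00111075, -0.00096864,  0.00054032,
        0.00050825]), 'tau': array([ 2.12907522e-03, -5.51911354e+01,  2.33173513e+01,  2.32676612e-03,
        4.60165938e-05,  1.39734027e-05]), 'eef_pos': array([0.59213542, 0.30609377, 0.03106135]), 'tool_rot': array([ 9.99934298e-01,  1.14629400e-02, -3.71289652e-05,  1.94018511e-06]), 'ft_force': array([-0.41590725, -0.41624405, -0.06121658]), 'ft_torque': array([ 0.02389425, -0.01618304,  0.01280147]), 'grip_width': 0.0003078398025309922}
```

View pics/w2_c.png

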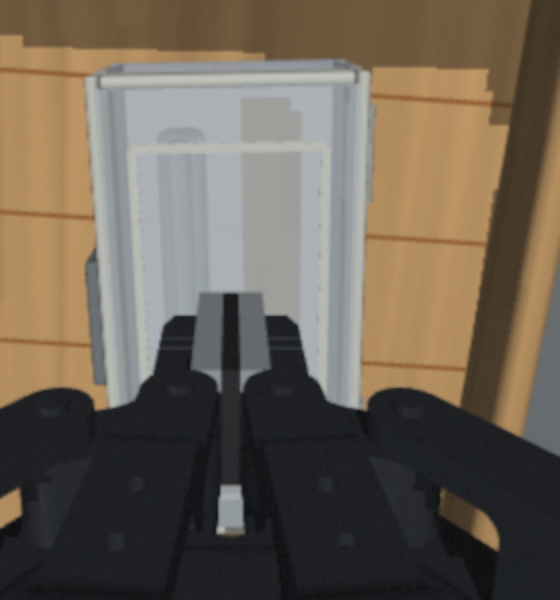

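```bash
python3 -c "
from h import *
s=load('s1');w=load('w2')
for z in(.02,.03,.04,.046,.05,.055,.06):print(z,px(s,(.5922,.2951,z)).round(1),px(w,(.5922,.3171,z)).round(1))
"
```

```text
0.02 [414.3 153.6] [315.5 221. ]
0.03 [415.  150.4] [315.5 227.6]
0.04 [415.8 147.2] [315.6 235. ]
0.046 [416.3 145.2] [315.6 239.9]
0.05 [416.6 143.9] [315.6 243.4]
0.055 [417.  142.3] [315.7 248. ]
0.06 [417.5 140.6] [315.7 253. ]
```

Fingertips are visibly about 20 mm above the reported TCP rather than 14 mm below it. I'll probe the lid gently to calibrate the true tip height.

Request:
play_rows --motion '[{"fingers":1,"translation":[0,0,0.1],"roll":0},{"fingers":1,"translation":[0,0,0.2],"roll":0},{"fingers":1,"translation":[0,0,0.2],"roll":0}]'

```text
clock: 4.25
eef_pos: [0.5923, 0.3062, 0.0299]
tool_rot: [1.0, 0.011, 0.0, -0.0]
ft_force: [-1.9, 0.0, 4.5]
grip_width: 0.0002
```

Request:
play_rows --motion '[{"fingers":1,"translation":[0,0,0.1],"roll":0},{"fingers":1,"translation":[0,0,0.2],"roll":0},{"fingers":1,"translation":[0,0,0.2],"roll":0}]'

```text
clock: 4.5
eef_pos: [0.5924, 0.3062, 0.0299]
tool_rot: [1.0, 0.011, 0.001, -0.0]
ft_force: [-4.6, -2.2, 13.3]
grip_width: -0.0003
```

Request:
play_rows --motion '[{"fingers":1,"translation":[0,0,0.1],"roll":0},{"fingers":1,"translation":[0,0,0.2],"roll":0},{"fingers":1,"translation":[0,0,0.2],"roll":0}]'

```text
clock: 4.75
eef_pos: [0.5924, 0.3062, 0.0299]
tool_rot: [1.0, 0.011, 0.001, -0.001]
ft_force: [-7.6, -4.0, 21.2]
grip_width: 0.0003
```

Lid contact occurs at reported z = 0.030, so shut tips sit 16 mm above the reported TCP, a 30 mm z offset from the stated figure. I'll use z_tip = z_rep + 0.016.

Request:
play_rows --motion '[{"fingers":1,"translation":[0,0,-2],"roll":0},{"fingers":-1,"translation":[-0.1,0.1,-5],"roll":0},{"fingers":-1,"translation":[-0.1,0.1,-5],"roll":0},{"fingers":-1,"translation":[-0.1,0.1,-5],"roll":0},{"fingers":-1,"translation":[-0.1,0.1,-5],"roll":0},{"fingers":-1,"translation":[-0.1,0.1,-5],"roll":0},{"fingers":-1,"translation":[-0.1,0.1,-5],"roll":0},{"fingers":-1,"translation":[-0.1,0.1,-5],"roll":0},{"fingers":-1,"translation":[-0.1,0.1,-3],"roll":0},{"fingers":-1,"translation":[-0.1,0.1,-1],"roll":0},{"fingers":-1,"translation":[-0.1,0.1,0],"roll":0},{"fingers":-1,"translation":[-0.1,0.1,1],"roll":0},{"fingers":-1,"translation":[-0.1,0.1,1.5],"roll":0},{"fingers":-1,"translation":[-0.1,0.1,1.5],"roll":0}]'

```text
clock: 5.92
eef_pos: [0.5903, 0.3046, 0.0085]
tool_rot: [1.0, 0.011, -0.001, 0.001]
ft_force: [0.2, 0.0, 0.0]
grip_width: 0.0851
```

Request:
play_rows --motion '[{"fingers":-1,"translation":[0,0,0.5],"roll":0},{"fingers":-1,"translation":[0,0,1],"roll":0},{"fingers":-1,"translation":[0,0,1.5],"roll":0},{"fingers":-1,"translation":[0,0,1.5],"roll":0}]'

```text
clock: 6.25
eef_pos: [0.5907, 0.3048, -0.0058]
tool_rot: [1.0, 0.011, -0.001, 0.0]
ft_force: [-1.3, -0.6, -0.4]
grip_width: 0.0851
```

Request:
play_rows --motion '[{"fingers":1,"translation":[0,0,0],"roll":0},{"fingers":1,"translation":[0,0,0],"roll":0},{"fingers":1,"translation":[0,0,0],"roll":0},{"fingers":1,"translation":[0,0,0],"roll":0},{"fingers":1,"translation":[0,0,0],"roll":0},{"fingers":1,"translation":[0,0,0],"roll":0},{"fingers":1,"translation":[0,0,0],"roll":0},{"fingers":1,"translation":[0,0,0],"roll":0}]'

```text
clock: 6.92
eef_pos: [0.5917, 0.3054, -0.0042]
tool_rot: [1.0, 0.011, 0.001, -0.0]
ft_force: [-0.6, 0.2, 4.4]
grip_width: 0.0603
```

```bash
python3 -c "
from h import *
go((.592,.3045,.1,1.3),(.5305,-.2147,.1,-7.8),(.5305,-.2147,.0,-7.8))"
```

```text
t 6.92 pos [ 0.5917  0.3054 -0.0042] ang 1.31 j [0.48 0.72 0.18 1.03 0.   2.02] F [-0.6  0.2  4.4] w 0.0603
-> [0.592  0.3045 0.1    1.3   ] T [0.04, 0.08, -10.42] roll 0.0 rows>= 2.5
-> [ 0.5305 -0.2147  0.1    -7.8   ] T [-7.3, 51.85, -10.46] roll 9.1 rows>= 12.5
-> [ 0.5305 -0.2147  0.     -7.8   ] T [-7.31, 51.85, -0.46] roll 9.1 rows>= 2.4
```

Box gripped (60.3 mm). Lift and carry.

Request:
play_rows --motion '[{"fingers":1,"translation":[0,0,-1],"roll":0},{"fingers":1,"translation":[0,0,-4],"roll":0},{"fingers":1,"translation":[0,0,-8],"roll":0},{"fingers":1,"translation":[-0.4,3,-10.5],"roll":0.5},{"fingers":1,"translation":[-0.9,6.5,-10.5],"roll":1},{"fingers":1,"translation":[-1.4,10,-10.5],"roll":2},{"fingers":1,"translation":[-2,14,-10.5],"roll":3},{"fingers":1,"translation":[-2.5,18,-10.5],"roll":4},{"fingers":1,"translation":[-3.1,22,-10.5],"roll":5},{"fingers":1,"translation":[-3.7,26,-10.5],"roll":6},{"fingers":1,"translation":[-4.2,30,-10.5],"roll":7},{"fingers":1,"translation":[-4.8,34,-10.5],"roll":8},{"fingers":1,"translation":[-5.4,38,-10.5],"roll":9},{"fingers":1,"translation":[-5.9,42,-10.5],"roll":9.1},{"fingers":1,"translation":[-6.5,46,-10.5],"roll":9.1},{"fingers":1,"translation":[-7,49,-10.5],"roll":9.1},{"fingers":1,"translation":[-7.3,51,-10.5],"roll":9.1},{"fingers":1,"translation":[-7.4,51.8,-10.5],"roll":9.1},{"fingers":1,"translation":[-7.4,51.8,-10.5],"roll":9.1},{"fingers":1,"translation":[-7.4,51.8,-10.5],"roll":9.1}]'

```text
clock: 8.58
eef_pos: [0.5287, -0.2139, 0.0999]
tool_rot: [0.998, -0.068, -0.0, -0.001]
ft_force: [0.3, 0.0, -0.5]
grip_width: 0.0604
```

```bash
python3 -c "
from h import *
go((.529,-.2137,.02,-7.8),(.529,-.2137,-.0075,-7.8));snap('wrist','w3')"
```

```text
t 8.58 pos [ 0.5287 -0.2139  0.0999] ang -7.81 j [-0.38  0.45 -0.    1.12  0.    1.32] F [ 0.3  0.  -0.5] w 0.0604
-> [ 0.529  -0.2137  0.02   -7.8   ] T [0.03, -0.02, 7.99] roll -0.0 rows>= 1.9
-> [ 5.290e-01 -2.137e-01 -7.500e-03 -7.800e+00] T [0.03, -0.01, 10.74] roll -0.0 rows>= 0.7
```

View pics/w3.png

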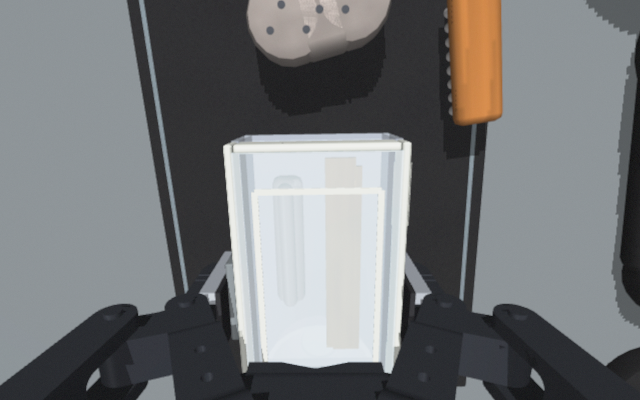

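Box held square, stone straight ahead (320,30). Lowering.

Request:
play_rows --motion '[{"fingers":1,"translation":[0,0,3],"roll":0},{"fingers":1,"translation":[0,0,6],"roll":0},{"fingers":1,"translation":[0,0,8.5],"roll":0},{"fingers":1,"translation":[0,0,9.7],"roll":0},{"fingers":1,"translation":[0,0,10.3],"roll":0},{"fingers":1,"translation":[0,0,10.6],"roll":0},{"fingers":1,"translation":[0,0,10.8],"roll":0},{"fingers":1,"translation":[0,0,10.8],"roll":0},{"fingers":1,"translation":[0,0,10.8],"roll":0}]'

```text
clock: 9.38
eef_pos: [0.5302, -0.2145, -0.0067]
tool_rot: [0.998, -0.068, 0.001, 0.0]
ft_force: [-0.5, 0.3, -0.8]
grip_width: 0.0602
```

Request:
play_rows --motion '[{"fingers":-1,"translation":[0,0,0],"roll":0},{"fingers":-1,"translation":[0,0,0],"roll":0},{"fingers":-1,"translation":[0,0,0],"roll":0},{"fingers":-1,"translation":[0,0,0],"roll":0},{"fingers":-1,"translation":[0,0,0],"roll":0},{"fingers":-1,"translation":[0,0,0],"roll":0},{"fingers":-1,"translation":[0,0,-3],"roll":0},{"fingers":-1,"translation":[0,0,-7],"roll":0},{"fingers":-1,"translation":[0,0,-11],"roll":0},{"fingers":-1,"translation":[0,0,-13],"roll":0},{"fingers":-1,"translation":[0,0,-13],"roll":0}]'

```text
clock: 10.3
eef_pos: [0.5329, -0.2161, 0.1285]
tool_rot: [0.998, -0.068, 0.006, 0.002]
ft_force: [0.8, -0.4, 0.5]
grip_width: 0.0853
```

```bash
python3 -c "
from h import *
go((.4635,.1,.125,-4.4),(.4635,.1,.0,-4.4))
d=snap('top','t1')
im=cv2.imread('pics/t1.png');print([px(d,p).round(1) for p in [(.46,.1,.02),(.53,-.215,.04)]])
cv2.imwrite('pics/t1_b.png',cv2.resize(im[135:265,345:515],(680,520),interpolation=cv2.INTER_CUBIC))
"
```

```text
t 10.3 pos [ 0.5329 -0.2161  0.1285] ang -7.79 j [-0.39  0.43  0.04  1.17  0.    1.32] F [ 0.8 -0.4  0.5] w 0.0853
-> [ 0.4635  0.1     0.125  -4.4   ] T [-11.17, -30.38, 0.14] roll -3.4 rows>= 7.8
-> [ 0.4635  0.1     0.     -4.4   ] T [-11.31, -30.41, 12.64] roll -3.4 rows>= 3.0
[array([289.6, 231. ]), array([429.6, 198.8])]
```

Request:
play_rows --motion '[{"fingers":-0.85,"translation":[-1.4,-3.8,0],"roll":-0.5},{"fingers":-0.85,"translation":[-2.8,-7.6,0],"roll":-1},{"fingers":-0.85,"translation":[-4.2,-11.4,0],"roll":-1.5},{"fingers":-0.85,"translation":[-5.6,-15.2,0],"roll":-2},{"fingers":-0.85,"translation":[-7,-19,0],"roll":-2.5},{"fingers":-0.85,"translation":[-8.4,-22.8,0],"roll":-3},{"fingers":-0.85,"translation":[-9.5,-25.8,0],"roll":-3.4},{"fingers":-0.85,"translation":[-9.5,-25.8,0],"roll":-3.4},{"fingers":-0.85,"translation":[-9.5,-25.8,0],"roll":-3.4},{"fingers":-0.85,"translation":[-9.5,-25.8,0],"roll":-3.4}]'

```text
clock: 11.18
eef_pos: [0.4692, 0.0537, 0.121]
tool_rot: [0.999, -0.038, -0.001, 0.0]
ft_force: [-0.5, 0.5, -0.1]
grip_width: 0.0791
```

```bash
python3 -c "
from h import *
d=snap('wrist','w4')
go((.464,.105,.12,-4.4),(.464,.105,0,-4.4))
print('cup px',px(d,(.464,.1014,.036)))
"
```

```text
t 11.23 pos [0.4695 0.0532 0.1212] ang -4.44 j [ 0.11  0.25 -0.23  1.09 -0.    1.76] F [ 0.3 -0.6  0.1] w 0.0789
-> [ 0.464  0.105  0.12  -4.4  ] T [-0.95, -5.12, 0.12] roll -0.0 rows>= 1.3
-> [ 0.464  0.105  0.    -4.4  ] T [-0.93, -5.13, 12.12] roll -0.0 rows>= 2.9
cup px [301.89020594 135.6148859 ]
```

View pics/w4.png

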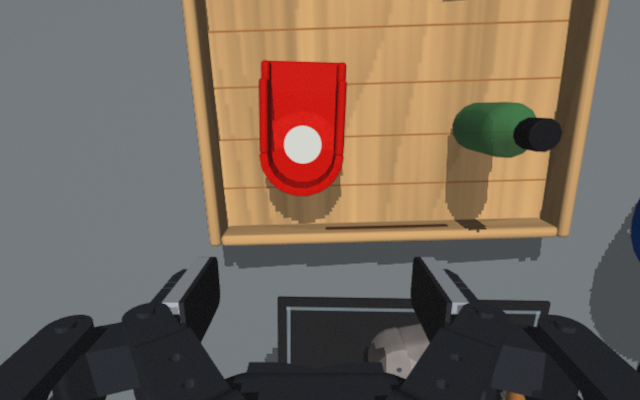

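View pics/t1_b.png

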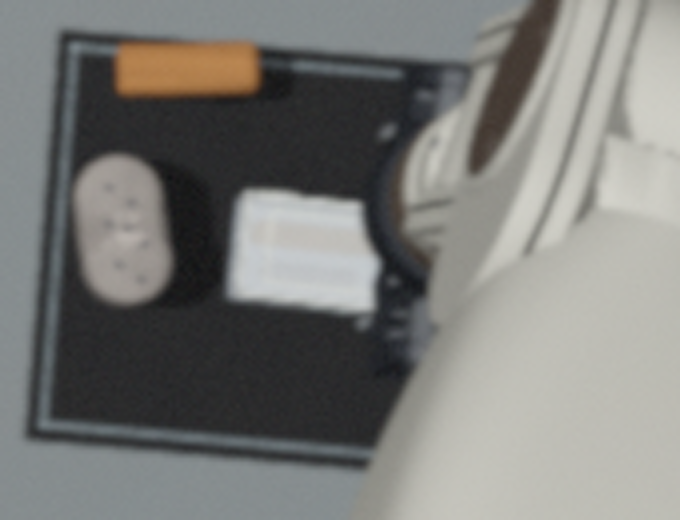

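Cup in wrist view: walls at u 260 and 345, heel (301,196), open end (304,62). The box is between the stone and where the bowl is (arm hides the bowl).

```bash
python3 -c "
from h import *
d=load('w4')
l,r=pt(d,260,115,.036),pt(d,345,115,.036);print('walls',l,r,'mid',(l+r)/2,np.linalg.norm(l-r))
o=pt(d,304,62,.015);h=pt(d,301,193,.036);print('ends',o,h,(o+h)/2,np.degrees(np.arctan2(*(o-h)[[1,0]])))
l,r=pt(d,263,62,.02),pt(d,346,64,.02);print((l+r)/2, np.degrees(np.arctan2(*(r-l)[[1,0]])))
t=load('t1')
B=lambda u,v,z:pt(t,345+u/4,135+v/4,z).round(4)
print('box',B(238,188,.042),B(228,298,.042))
"
```

```text
walls [0.4374022 0.1169623 0.036    ] [0.49371581 0.11266032 0.036     ] mid [0.465559   0.11481131 0.036     ] 0.05647768844123281
ends [0.4688725  0.14985839 0.015     ] [0.45994622 0.06175435 0.036     ] [0.46440936 0.10580637 0.0255    ] 84.21480611279455
[0.46928342 0.14863395 0.02      ] -5.672158064737649
box [ 0.5679 -0.1595  0.042 ] [ 0.5063 -0.153   0.042 ]
```

Request:
play_rows --motion '[{"fingers":-0.85,"translation":[-0.5,-3,0],"roll":0},{"fingers":-0.85,"translation":[-0.9,-5.3,2],"roll":0.6},{"fingers":-0.85,"translation":[-0.9,-5.3,5],"roll":0.6},{"fingers":-0.85,"translation":[-0.9,-5.3,7],"roll":0.6},{"fingers":-0.85,"translation":[-0.9,-5.3,9],"roll":0.6},{"fingers":-0.85,"translation":[-0.9,-5.3,10.5],"roll":0.6},{"fingers":-0.85,"translation":[-0.9,-5.3,11.5],"roll":0.6},{"fingers":-0.85,"translation":[-0.9,-5.3,12.2],"roll":0.6},{"fingers":-0.85,"translation":[-0.9,-5.3,12.6],"roll":0.6},{"fingers":-0.85,"translation":[-0.9,-5.3,12.6],"roll":0.6},{"fingers":-0.85,"translation":[-0.9,-5.3,12.6],"roll":0.6}]'

```text
clock: 12.15
eef_pos: [0.4654, 0.107, -0.0037]
tool_rot: [0.999, -0.044, 0.0, 0.0]
ft_force: [0.1, 0.6, -0.5]
grip_width: 0.0789
```

Request:
play_rows --motion '[{"fingers":1,"translation":[0,0,0],"roll":0},{"fingers":1,"translation":[0,0,0],"roll":0},{"fingers":1,"translation":[0,0,0],"roll":0},{"fingers":1,"translation":[0,0,0],"roll":0},{"fingers":1,"translation":[0,0,0],"roll":0},{"fingers":1,"translation":[0,0,0],"roll":0},{"fingers":1,"translation":[0,0,0],"roll":0}]'

```text
clock: 12.73
eef_pos: [0.4661, 0.1078, -0.0028]
tool_rot: [0.999, -0.043, 0.001, -0.0]
ft_force: [-0.2, -0.7, 5.4]
grip_width: 0.0568
```

```bash
python3 -c "
from h import *
c=np.array([.531,-.2147]);go((.465,.107,.11,-5),(*c,.11,-7.8))"
```

```text
t 12.73 pos [ 0.4661  0.1078 -0.0028] ang -4.98 j [ 0.23  0.41 -0.38  0.77 -0.    1.89] F [-0.2 -0.7  5.4] w 0.0568
-> [ 0.465  0.107  0.11  -5.   ] T [-0.07, 0.08, -11.28] roll 0.0 rows>= 2.7
-> [ 0.531  -0.2147  0.11   -7.8   ] T [9.29, 31.56, -11.27] roll 2.8 rows>= 7.9
```

Request:
play_rows --motion '[{"fingers":1,"translation":[0,0,-1],"roll":0},{"fingers":1,"translation":[0,0,-4],"roll":0},{"fingers":1,"translation":[0,0,-8],"roll":0},{"fingers":1,"translation":[0.9,3,-11.3],"roll":0.3},{"fingers":1,"translation":[1.9,6.5,-11.3],"roll":0.6},{"fingers":1,"translation":[3.1,10.4,-11.3],"roll":1},{"fingers":1,"translation":[4.2,14.2,-11.3],"roll":1.3},{"fingers":1,"translation":[5.4,18,-11.3],"roll":1.6},{"fingers":1,"translation":[6.5,21.8,-11.3],"roll":2},{"fingers":1,"translation":[7.6,25.5,-11.3],"roll":2.3},{"fingers":1,"translation":[8.5,28.5,-11.3],"roll":2.6},{"fingers":1,"translation":[9.1,30.5,-11.3],"roll":2.8},{"fingers":1,"translation":[9.3,31.1,-11.3],"roll":2.8},{"fingers":1,"translation":[9.3,31.1,-11.3],"roll":2.8},{"fingers":1,"translation":[9.3,31.1,-11.3],"roll":2.8}]'

```text
clock: 13.98
eef_pos: [0.53, -0.2096, 0.1086]
tool_rot: [0.998, -0.068, -0.001, -0.001]
ft_force: [-1.2, 0.2, -0.4]
grip_width: 0.0568
```

```bash
python3 -c "
from h import *
d=snap('wrist','w5')
go((.5315,-.2105,.06,-7.8),(.5315,-.2105,.032,-7.8))
d=snap('scene','s2')
im=cv2.imread('pics/s2.png');w=cv2.imread('pics/w5.png')
o=np.zeros((580,700,3),np.uint8);o[:400,:640]=w;cv2.imwrite('pics/w5_c.png',w)
print(px(d,(.53,-.215,.04)))
"
```

```text
t 14.03 pos [ 0.53   -0.209   0.1087] ang -7.72 j [-0.38  0.44  0.01  1.14  0.    1.33] F [-0.3  0.   0.1] w 0.0564
-> [ 0.5315 -0.2105  0.06   -7.8   ] T [0.18, 0.13, 4.87] roll 0.1 rows>= 1.2
-> [ 0.5315 -0.2105  0.032  -7.8   ] T [0.18, 0.14, 7.67] roll 0.1 rows>= 0.7
[241.86451031 264.42242986]
```

View pics/w5_c.png

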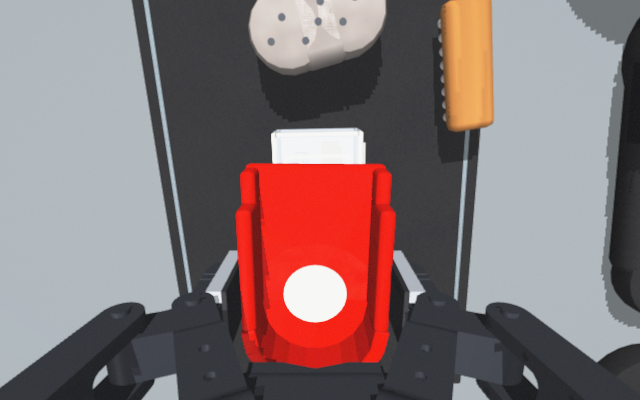

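Cup is held square; lid's far end visible at (272–363, 131), cup's open end at v≈165.

```bash
python3 -c "
from h import *
d=load('w5')
a,b=pt(d,272,132,.042),pt(d,363,131,.042);e=(b-a)[:2];n=np.array([-e[1],e[0]])/np.linalg.norm(e);m=((a+b)/2)[:2]
print('box end',a,b,'w',np.linalg.norm(e),'ang',np.degrees(np.arctan2(e[1],e[0])),'centre',m-.055*n)
a,b=pt(d,243,165,.1255),pt(d,391,165,.1255);m=((a+b)/2)[:2];n=np.array([.136,.991])
print('cup open',a,b,'cup centre',m-.046*n,'TCP',bot.get_obs()['eef_pos'])
"
```

```text
box end [ 0.51057878 -0.1554877   0.042     ] [ 0.56672009 -0.1625526   0.042     ] w 0.05658409034624795 ang -7.172483619462643 centre [ 0.53178232 -0.21358976]
cup open [ 0.50763005 -0.16237225  0.1255    ] [ 0.56630998 -0.17039377  0.1255    ] cup centre [ 0.53071402 -0.21196901] TCP [ 0.53013536 -0.20877696  0.1089083 ]
```

Request:
play_rows --motion '[{"fingers":1,"translation":[0.1,0.2,2.5],"roll":0},{"fingers":1,"translation":[0.1,0.2,5],"roll":0},{"fingers":1,"translation":[0.1,0.2,6.3],"roll":0},{"fingers":1,"translation":[0.1,0.2,7],"roll":0},{"fingers":1,"translation":[0.1,0.2,7.4],"roll":0},{"fingers":1,"translation":[0.1,0.2,7.6],"roll":0},{"fingers":1,"translation":[0.1,0.2,7.7],"roll":0},{"fingers":1,"translation":[0.1,0.2,7.7],"roll":0}]'

```text
clock: 14.75
eef_pos: [0.5321, -0.2125, 0.033]
tool_rot: [0.998, -0.068, 0.001, 0.0]
ft_force: [-0.0, 0.6, 0.1]
grip_width: 0.0571
```

Request:
play_rows --motion '[{"fingers":-0.85,"translation":[0,0,0],"roll":0},{"fingers":-0.85,"translation":[0,0,0],"roll":0},{"fingers":-0.85,"translation":[0,0,0],"roll":0},{"fingers":-0.85,"translation":[0,0,0],"roll":0},{"fingers":-0.85,"translation":[0,0,0],"roll":0},{"fingers":-0.85,"translation":[0,0,-2],"roll":0},{"fingers":-0.85,"translation":[0,0,-6],"roll":0},{"fingers":-0.85,"translation":[0,0,-9],"roll":0},{"fingers":-0.85,"translation":[0,0,-12],"roll":0},{"fingers":-0.85,"translation":[0,0,-12],"roll":0}]'

```text
clock: 15.58
eef_pos: [0.5352, -0.2141, 0.1594]
tool_rot: [0.998, -0.068, 0.006, 0.002]
ft_force: [0.8, -0.1, 0.4]
grip_width: 0.079
```

```bash
python3 -c "
from h import *
snap('wrist','w6')
d=load('w4')
b=pt(d,540,133,.096);print('cap in w4',b)
go((.587,.0935,.155,85),(.587,.0935,.02,85))"
```

```text
cap in w4 [0.58692907 0.0981874  0.096     ]
t 15.63 pos [ 0.534  -0.2137  0.1564] ang -7.79 j [-0.38  0.41  0.09  1.24  0.    1.33] F [ 0.1 -0.  -0.4] w 0.079
-> [ 0.587   0.0935  0.155  85.    ] T [1.08, -31.15, 0.09] roll -92.8 rows>= 13.0
-> [5.87e-01 9.35e-02 2.00e-02 8.50e+01] T [0.96, -31.18, 13.59] roll -92.8 rows>= 3.2
```

View pics/w6.png

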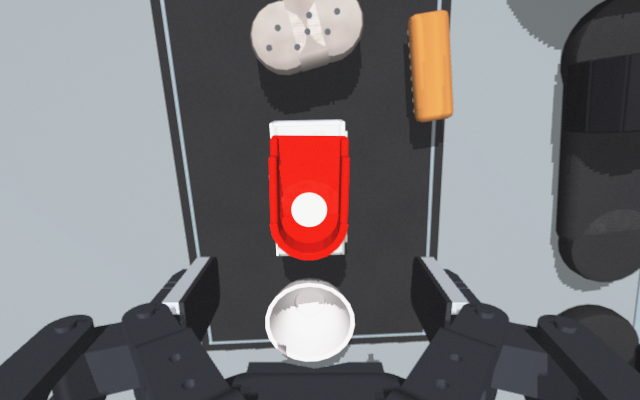

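Cup sits centred on the lid (cup 270–348, lid 270–347 px). Next the bottle.

Request:
play_rows --motion '[{"fingers":-0.85,"translation":[0.1,-3,0],"roll":-7},{"fingers":-0.85,"translation":[0.2,-6,0],"roll":-14},{"fingers":-0.85,"translation":[0.3,-9,0],"roll":-21},{"fingers":-0.85,"translation":[0.4,-12,0],"roll":-28},{"fingers":-0.85,"translation":[0.5,-15,0],"roll":-35},{"fingers":-0.85,"translation":[0.6,-18,0],"roll":-42},{"fingers":-0.85,"translation":[0.7,-21,0],"roll":-49},{"fingers":-0.85,"translation":[0.8,-24,0],"roll":-56},{"fingers":-0.85,"translation":[0.9,-27,0],"roll":-63},{"fingers":-0.85,"translation":[1,-29,0],"roll":-70},{"fingers":-0.85,"translation":[1,-31.3,0],"roll":-77},{"fingers":-0.85,"translation":[1,-31.3,0],"roll":-84},{"fingers":-0.85,"translation":[1,-31.3,0],"roll":-91},{"fingers":-0.85,"translation":[1,-31.3,0],"roll":-91},{"fingers":-0.85,"translation":[1,-31.3,0],"roll":-91}]'

```text
clock: 16.88
eef_pos: [0.5829, 0.0962, 0.1508]
tool_rot: [0.749, 0.663, -0.001, -0.001]
ft_force: [-0.4, -0.3, -0.1]
grip_width: 0.079
```

```bash
python3 -c "
from h import *
go((.587,.095,.155,83),(.587,.095,.016,83))
d=snap('wrist','w7');im=d['pixels'].astype(int)
m=(im[...,1]>im[...,0]*1.5)&(im[...,1]>40);m[:, :150]=0;m[:,500:]=0
print(m.sum(), [px(d,(.587,.095,z)).round() for z in(.008,.062,.096)])
v,u=np.nonzero(m);print(u.min(),u.max(),v.min(),v.max(),u.mean(),v.mean())"
```

```text
t 16.88 pos [0.5829 0.0962 0.1508] ang 83.05 j [ 0.16  0.45  0.14  1.26 -0.    0.28] F [-0.4 -0.3 -0.1] w 0.079
-> [ 0.587  0.095  0.155 83.   ] T [-0.07, 0.42, -0.42] roll 0.0 rows>= 0.1
-> [5.87e-01 9.50e-02 1.60e-02 8.30e+01] T [-0.06, 0.45, 13.48] roll 0.0 rows>= 3.3
2074 [array([315., 192.]), array([316., 209.]), array([316., 224.])]
212 340 179 378 288.43780135004823 262.17695274831243
```

View pics/w7.png

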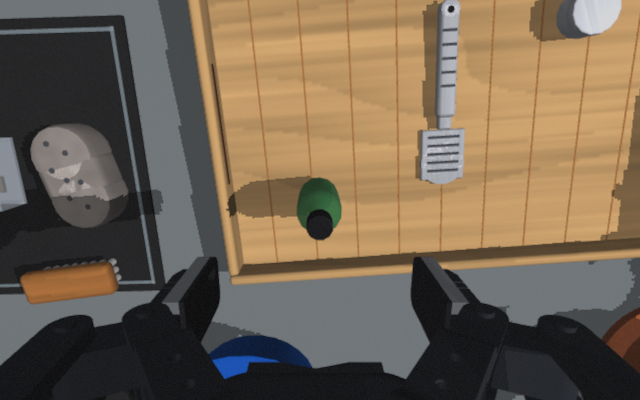

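Cap at (319,224), as predicted (316,224). Descend and grip.

Request:
play_rows --motion '[{"fingers":-0.85,"translation":[0.1,0.4,3],"roll":0},{"fingers":-0.85,"translation":[0.1,0.4,6],"roll":0},{"fingers":-0.85,"translation":[0.1,0.4,8.5],"roll":0},{"fingers":-0.85,"translation":[0.1,0.4,10.5],"roll":0},{"fingers":-0.85,"translation":[0.1,0.4,12],"roll":0},{"fingers":-0.85,"translation":[0.1,0.4,13],"roll":0},{"fingers":-0.85,"translation":[0.1,0.4,13.5],"roll":0},{"fingers":-0.85,"translation":[0.1,0.4,13.5],"roll":0},{"fingers":-0.85,"translation":[0.1,0.4,13.5],"roll":0}]'

```text
clock: 17.68
eef_pos: [0.5882, 0.0967, 0.0177]
tool_rot: [0.748, 0.664, 0.0, 0.0]
ft_force: [-0.2, -0.9, -0.1]
grip_width: 0.0788
```

Request:
play_rows --motion '[{"fingers":1,"translation":[0,0,0],"roll":0},{"fingers":1,"translation":[0,0,0],"roll":0},{"fingers":1,"translation":[0,0,0],"roll":0},{"fingers":1,"translation":[0,0,0],"roll":0},{"fingers":1,"translation":[0,0,0],"roll":0},{"fingers":1,"translation":[0,0,0],"roll":0},{"fingers":1,"translation":[0,0,0],"roll":0},{"fingers":1,"translation":[0,0,0],"roll":0},{"fingers":1,"translation":[0,0,0],"roll":0},{"fingers":1,"translation":[0,0,0],"roll":0}]'

```text
clock: 18.52
eef_pos: [0.5885, 0.0972, 0.0182]
tool_rot: [0.748, 0.664, 0.001, 0.0]
ft_force: [-0.5, -0.1, 5.1]
grip_width: 0.0324
```

```bash
python3 -c "
from h import *
c=np.array([.5315,-.2140]);a=np.radians(-7.8);ex=np.array([np.cos(a),np.sin(a)]);t=c+.068*ex;print(t)
go((.587,.095,.14,83),(*t,.14,82.2),(*t,.012,82.2))
d=load('w7');h,b=pt(d,452,3,.018),pt(d,443,184,.012);e=(b-h)[:2];print('scr',h,b,np.linalg.norm(e),np.degrees(np.arctan2(e[1],e[0])),h[:2]+e*72/142, 'mid handle',pt(d,446,100,.018))"
```

```text
[ 0.59887085 -0.22322866]
t 18.52 pos [0.5885 0.0972 0.0182] ang 83.23 j [ 0.16  0.58 -0.03  0.97  0.    0.28] F [-0.5 -0.1  5.1] w 0.0324
-> [ 0.587  0.095  0.14  83.   ] T [-0.22, -0.1, -12.18] roll 0.2 rows>= 2.9
-> [ 0.5989 -0.2232  0.14   82.2   ] T [-31.68, 4.83, -12.2] roll 1.0 rows>= 7.6
-> [ 5.989e-01 -2.232e-01  1.200e-02  8.220e+01] T [-31.69, 4.81, 0.6] roll 1.0 rows>= 3.1
scr [0.45529704 0.21221327 0.018     ] [0.59259516 0.20414466 0.012     ] 0.13753499931532648 -3.363235558953477 [0.52491299 0.20812215] mid handle [0.52354233 0.20620499 0.018     ]
```

Request:
play_rows --motion '[{"fingers":1,"translation":[0,0,-1],"roll":0},{"fingers":1,"translation":[0,0,-3],"roll":0},{"fingers":1,"translation":[0,0,-6],"roll":0},{"fingers":1,"translation":[-0.5,0,-8],"roll":0},{"fingers":1,"translation":[-2,0.3,-8.5],"roll":0.1},{"fingers":1,"translation":[-4.5,0.7,-8.5],"roll":0.2},{"fingers":1,"translation":[-7.5,1.2,-8.5],"roll":0.3},{"fingers":1,"translation":[-10.5,1.6,-8.5],"roll":0.4},{"fingers":1,"translation":[-13.5,2.1,-8.5],"roll":0.5},{"fingers":1,"translation":[-16.5,2.5,-8.5],"roll":0.6},{"fingers":1,"translation":[-19.5,3,-8.5],"roll":0.7},{"fingers":1,"translation":[-22.5,3.5,-8.5],"roll":0.8},{"fingers":1,"translation":[-25.5,3.9,-8.5],"roll":0.9},{"fingers":1,"translation":[-28.5,4.4,-8.5],"roll":1},{"fingers":1,"translation":[-30.5,4.7,-8.5],"roll":1},{"fingers":1,"translation":[-31.5,4.9,-8.5],"roll":1},{"fingers":1,"translation":[-31.7,4.9,-8.5],"roll":1},{"fingers":1,"translation":[-31.7,4.9,-8.5],"roll":1},{"fingers":1,"translation":[-31.7,4.9,-8.5],"roll":1}]'

```text
clock: 20.1
eef_pos: [0.5987, -0.2225, 0.1019]
tool_rot: [0.753, 0.658, -0.0, -0.001]
ft_force: [0.4, -0.4, -1.0]
grip_width: 0.0323
```

```bash
python3 -c "
from h import *
d=snap('wrist','w8')
go((.599,-.2232,.03,82.2),(.599,-.2232,.0145,82.2))"
```

```text
t 20.15 pos [ 0.5988 -0.2221  0.102 ] ang 82.31 j [-0.36  0.58  0.22  1.21  0.   -0.22] F [-0.1  0.2 -0.6] w 0.0325
-> [ 5.990e-01 -2.232e-01  3.000e-02  8.220e+01] T [-0.11, 0.04, 7.2] roll 0.1 rows>= 1.7
-> [ 5.990e-01 -2.232e-01  1.450e-02  8.220e+01] T [-0.11, 0.04, 8.75] roll 0.1 rows>= 0.4
```

View pics/w8.png

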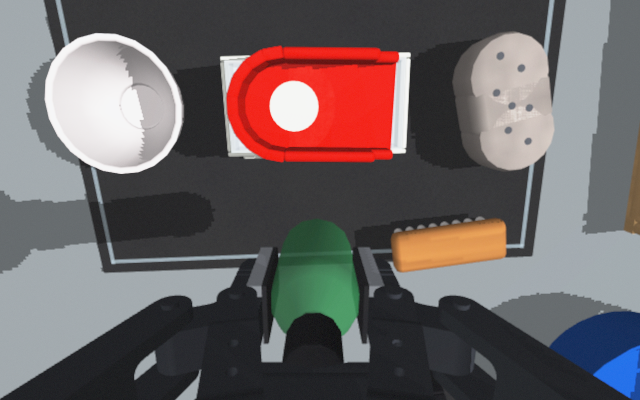

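Box, cup, bowl and stone look well aligned; bottle at u≈316, over the box's middle (315). Brush starts at u≈395, so I'll open only part way. Lowering slowly.

Request:
play_rows --motion '[{"fingers":1,"translation":[-0.1,0,2],"roll":0},{"fingers":1,"translation":[-0.1,0,4.5],"roll":0},{"fingers":1,"translation":[-0.1,0,6.5],"roll":0},{"fingers":1,"translation":[-0.1,0,7.5],"roll":0},{"fingers":1,"translation":[-0.1,0,8],"roll":0},{"fingers":1,"translation":[-0.1,0,8.3],"roll":0},{"fingers":1,"translation":[-0.1,0,8.5],"roll":0},{"fingers":1,"translation":[-0.1,0,8.6],"roll":0},{"fingers":1,"translation":[-0.1,0,8.7],"roll":0},{"fingers":1,"translation":[-0.1,0,8.7],"roll":0},{"fingers":1,"translation":[-0.1,0,8.7],"roll":0}]'

```text
clock: 21.07
eef_pos: [0.5992, -0.225, 0.0158]
tool_rot: [0.754, 0.657, 0.0, 0.001]
ft_force: [1.0, -0.5, -1.1]
grip_width: 0.0323
```

```bash
python3 -c "
from h import *
go((.599,-.2232,.0145,82.2))
d=load('w8');print('brush L',pt(d,398,236,.02),pt(d,398,268,.02),pt(d,506,222,.03));
a=np.radians(-7.8);R=np.array([[np.cos(a),-np.sin(a)],[np.sin(a),np.cos(a)]])
for q in [(222,57),(408,53),(405,150),(228,153)]: print('lid',pt(d,*q,.042).round(4))"
```

```text
t 21.07 pos [ 0.5992 -0.225   0.0158] ang 82.21 j [-0.36  0.65  0.11  1.03  0.   -0.22] F [ 1.  -0.5 -1.1] w 0.0323
-> [ 5.990e-01 -2.232e-01  1.450e-02  8.220e+01] T [0.18, -0.05, 0.13] roll 0.0 rows>= 0.1
brush L [ 0.62915967 -0.16724631  0.02      ] [ 0.65430107 -0.16907165  0.02      ] [ 0.62487357 -0.09544819  0.03      ]
lid [ 0.4979 -0.2634  0.042 ]
lid [ 0.51   -0.1579  0.042 ]
lid [ 0.5649 -0.1633  0.042 ]
lid [ 0.5521 -0.2709  0.042 ]
```

Request:
play_rows --motion '[{"fingers":1,"translation":[0.1,0,0.1],"roll":0},{"fingers":1,"translation":[0.1,0,0.15],"roll":0},{"fingers":1,"translation":[0.1,0,0.2],"roll":0},{"fingers":1,"translation":[0.1,0,0.2],"roll":0}]'

```text
clock: 21.4
eef_pos: [0.5994, -0.2238, 0.0142]
tool_rot: [0.753, 0.657, 0.0, 0.001]
ft_force: [-1.2, 1.4, 4.9]
grip_width: 0.0322
```

Request:
play_rows --motion '[{"fingers":0.15,"translation":[0,0,0],"roll":0},{"fingers":0.1,"translation":[0,0,0],"roll":0},{"fingers":0.0,"translation":[0,0,0],"roll":0},{"fingers":-0.15,"translation":[0,0,0],"roll":0},{"fingers":-0.15,"translation":[0,0,0],"roll":0},{"fingers":-0.15,"translation":[0,0,0],"roll":0},{"fingers":-0.15,"translation":[0,0,0],"roll":0},{"fingers":-0.15,"translation":[0,0,-0.5],"roll":0},{"fingers":-0.15,"translation":[0,0,-1.5],"roll":0},{"fingers":-0.15,"translation":[0,0,-4],"roll":0},{"fingers":-0.15,"translation":[0,0,-7],"roll":0},{"fingers":-0.15,"translation":[0,0,-10],"roll":0},{"fingers":-0.15,"translation":[0,0,-13],"roll":0},{"fingers":-0.15,"translation":[0,0,-14],"roll":0},{"fingers":-0.15,"translation":[0,0,-14],"roll":0},{"fingers":-0.15,"translation":[0,0,-14],"roll":0}]'

```text
clock: 22.73
eef_pos: [0.5993, -0.2239, 0.1539]
tool_rot: [0.753, 0.657, 0.0, 0.001]
ft_force: [-0.2, 1.1, -0.6]
grip_width: 0.0489
```

```bash
python3 -c "
from h import *
go((.523,.2075,.12,86.6),(.523,.2075,-.006,86.6))"
```

```text
t 22.73 pos [ 0.5993 -0.2239  0.1539] ang 82.21 j [-0.36  0.55  0.3   1.33  0.   -0.22] F [-0.2  1.1 -0.6] w 0.0489
-> [ 0.523   0.2075  0.12   86.6   ] T [41.71, -13.41, 3.35] roll -4.4 rows>= 10.5
-> [ 5.230e-01  2.075e-01 -6.000e-03  8.660e+01] T [41.71, -13.43, 15.95] roll -4.4 rows>= 3.0
```

Request:
play_rows --motion '[{"fingers":-0.15,"translation":[4,-1.3,0],"roll":-0.5},{"fingers":-0.15,"translation":[8,-2.6,0],"roll":-1},{"fingers":-0.15,"translation":[12,-3.9,0],"roll":-1.5},{"fingers":-0.15,"translation":[16,-5.2,0],"roll":-2},{"fingers":-0.15,"translation":[20,-6.5,0],"roll":-2.5},{"fingers":-0.15,"translation":[24,-7.8,0],"roll":-3},{"fingers":-0.15,"translation":[28,-9.2,0],"roll":-3.5},{"fingers":-0.15,"translation":[32,-10.5,0],"roll":-4},{"fingers":-0.15,"translation":[36,-11.8,1],"roll":-4.5},{"fingers":-0.15,"translation":[39.5,-13,2],"roll":-4.5},{"fingers":-0.15,"translation":[41.6,-13.7,3.4],"roll":-4.5},{"fingers":-0.15,"translation":[41.6,-13.7,3.4],"roll":-4.5},{"fingers":-0.15,"translation":[41.6,-13.7,3.4],"roll":-4.5},{"fingers":-0.15,"translation":[41.6,-13.7,3.4],"roll":-4.5}]'

```text
clock: 23.9
eef_pos: [0.5185, 0.2061, 0.1176]
tool_rot: [0.727, 0.687, -0.002, -0.0]
ft_force: [0.3, 0.7, -0.4]
grip_width: 0.0492
```

```bash
python3 -c "
from h import *
go((.520,.207,.03,86.7),(.520,.207,-.006,86.7))"
```

```text
t 23.9 pos [0.5185 0.2061 0.1176] ang 86.72 j [ 0.38  0.42 -0.01  1.15 -0.    0.44] F [ 0.3  0.7 -0.4] w 0.0492
-> [5.20e-01 2.07e-01 3.00e-02 8.67e+01] T [0.11, 0.16, 8.76] roll 0.0 rows>= 2.1
-> [ 5.20e-01  2.07e-01 -6.00e-03  8.67e+01] T [0.12, 0.17, 12.36] roll 0.0 rows>= 0.9
```

Request:
play_rows --motion '[{"fingers":-0.15,"translation":[0.1,0.1,3],"roll":0},{"fingers":-0.15,"translation":[0.1,0.1,6],"roll":0},{"fingers":-0.15,"translation":[0.1,0.1,8.5],"roll":0},{"fingers":-0.15,"translation":[0.1,0.1,10.3],"roll":0},{"fingers":-0.15,"translation":[0.1,0.1,11.5],"roll":0},{"fingers":-0.15,"translation":[0.1,0.1,12.1],"roll":0},{"fingers":-0.15,"translation":[0.1,0.1,12.3],"roll":0},{"fingers":-0.15,"translation":[0.1,0.1,12.3],"roll":0},{"fingers":-0.15,"translation":[0.1,0.1,12.3],"roll":0}]'

```text
clock: 24.65
eef_pos: [0.5217, 0.2076, -0.0029]
tool_rot: [0.727, 0.686, 0.001, 0.0]
ft_force: [0.0, -0.1, 0.0]
grip_width: 0.0487
```

Request:
play_rows --motion '[{"fingers":1,"translation":[0,0,0],"roll":0},{"fingers":1,"translation":[0,0,0],"roll":0},{"fingers":1,"translation":[0,0,0],"roll":0},{"fingers":1,"translation":[0,0,0],"roll":0},{"fingers":1,"translation":[0,0,0],"roll":0},{"fingers":1,"translation":[0,0,0],"roll":0},{"fingers":1,"translation":[0,0,0],"roll":0},{"fingers":1,"translation":[0,0,0],"roll":0}]'

```text
clock: 25.32
eef_pos: [0.5213, 0.2082, -0.0028]
tool_rot: [0.727, 0.687, 0.001, 0.0]
ft_force: [-0.6, -0.1, 6.1]
grip_width: 0.0125
```

```bash
python3 -c "
from h import *
c=np.array([.5312,-.2140]);a=np.radians(-7.5);ex=np.array([np.cos(a),np.sin(a)]);t=c-.071*ex;print(t)
go((.52,.207,.1,86.7),(*t,.1,-7.5),(*t,-.007,-7.5))"
```

```text
[ 0.46080741 -0.20473264]
t 25.32 pos [ 0.5213  0.2082 -0.0028] ang 86.72 j [ 0.38  0.54 -0.15  0.87 -0.    0.44] F [-0.6 -0.1  6.1] w 0.0125
-> [ 0.52   0.207  0.1   86.7  ] T [-0.12, -0.1, -10.28] roll 0.0 rows>= 2.5
-> [ 0.4608 -0.2047  0.1    -7.5   ] T [-41.56, -3.66, -10.31] roll 94.2 rows>= 13.2
-> [ 4.608e-01 -2.047e-01 -7.000e-03 -7.500e+00] T [-41.57, -3.68, 0.39] roll 94.2 rows>= 2.6
```

Scraper gripped. Carry and turn.

Request:
play_rows --motion '[{"fingers":1,"translation":[0,0,-1],"roll":0},{"fingers":1,"translation":[0,0,-4],"roll":0},{"fingers":1,"translation":[0,0,-8],"roll":0},{"fingers":1,"translation":[-2,0,-11],"roll":3},{"fingers":1,"translation":[-5,-0.4,-11],"roll":9},{"fingers":1,"translation":[-8,-0.7,-11],"roll":16},{"fingers":1,"translation":[-11,-1,-11],"roll":22},{"fingers":1,"translation":[-14,-1.2,-11],"roll":29},{"fingers":1,"translation":[-17,-1.5,-11],"roll":36},{"fingers":1,"translation":[-20,-1.8,-11],"roll":43},{"fingers":1,"translation":[-23,-2,-11],"roll":50},{"fingers":1,"translation":[-26,-2.3,-11],"roll":57},{"fingers":1,"translation":[-29,-2.5,-11],"roll":64},{"fingers":1,"translation":[-32,-2.8,-11],"roll":71},{"fingers":1,"translation":[-35,-3,-11],"roll":78},{"fingers":1,"translation":[-38,-3.3,-11],"roll":84},{"fingers":1,"translation":[-40.5,-3.6,-11],"roll":90},{"fingers":1,"translation":[-41.6,-3.7,-11],"roll":94.2},{"fingers":1,"translation":[-41.6,-3.7,-11],"roll":94.2},{"fingers":1,"translation":[-41.6,-3.7,-11],"roll":94.2}]'

```text
clock: 26.98
eef_pos: [0.4595, -0.2056, 0.1062]
tool_rot: [0.998, -0.065, -0.0, -0.0]
ft_force: [0.5, -0.0, -1.0]
grip_width: 0.0124
```

```bash
python3 -c "
from h import *
d=snap('wrist','w9')
go((.4608,-.2047,.03,-7.5),(.4608,-.2047,-.0065,-7.5))"
```

```text
t 27.03 pos [ 0.4596 -0.2049  0.1062] ang -7.42 j [-0.42  0.32 -0.18  1.07  0.    1.28] F [-0.7  0.1 -0.3] w 0.0124
-> [ 0.4608 -0.2047  0.03   -7.5   ] T [0.12, -0.03, 7.62] roll 0.1 rows>= 1.8
-> [ 4.608e-01 -2.047e-01 -6.500e-03 -7.500e+00] T [0.12, -0.03, 11.27] roll 0.1 rows>= 0.9
```

View pics/w9.png

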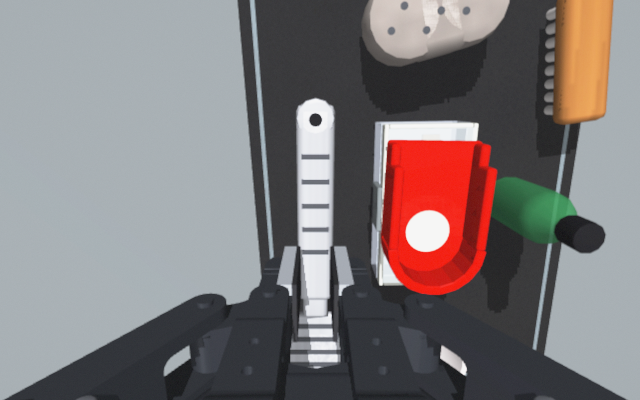

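Scraper is held parallel to the box (handle u≈315, box edge u≈378), blade towards the bowl. Bottle standing.

Request:
play_rows --motion '[{"fingers":1,"translation":[0.1,0,3],"roll":0},{"fingers":1,"translation":[0.1,0,6],"roll":0},{"fingers":1,"translation":[0.1,0,8.5],"roll":0},{"fingers":1,"translation":[0.1,0,10],"roll":0},{"fingers":1,"translation":[0.1,0,10.7],"roll":0},{"fingers":1,"translation":[0.1,0,11],"roll":0},{"fingers":1,"translation":[0.1,0,11.2],"roll":0},{"fingers":1,"translation":[0.1,0,11.3],"roll":0},{"fingers":1,"translation":[0.1,0,11.3],"roll":0},{"fingers":1,"translation":[0.1,0,11.3],"roll":0}]'

```text
clock: 27.87
eef_pos: [0.4618, -0.2058, -0.0059]
tool_rot: [0.998, -0.065, 0.001, 0.0]
ft_force: [0.5, -0.3, -1.4]
grip_width: 0.0127
```

Request:
play_rows --motion '[{"fingers":0.5,"translation":[0,0,0],"roll":0},{"fingers":0.4,"translation":[0,0,0],"roll":0},{"fingers":0.3,"translation":[0,0,0],"roll":0},{"fingers":0.3,"translation":[0,0,0],"roll":0},{"fingers":0.3,"translation":[0,0,0],"roll":0},{"fingers":0.3,"translation":[0,0,0],"roll":0},{"fingers":0.3,"translation":[0,0,-1],"roll":0},{"fingers":0.3,"translation":[0,0,-3],"roll":0},{"fingers":0.3,"translation":[0,0,-6],"roll":0},{"fingers":0.3,"translation":[0,0,-10],"roll":0},{"fingers":0.3,"translation":[0,-4,-13],"roll":0},{"fingers":0.3,"translation":[0,-8,-15],"roll":0},{"fingers":0.3,"translation":[0,-12,-15],"roll":0},{"fingers":0.3,"translation":[0,-16,-15],"roll":0},{"fingers":0.3,"translation":[0,-20,-15],"roll":0},{"fingers":0.3,"translation":[0,-24,-15],"roll":0},{"fingers":0.3,"translation":[0,-28,-15],"roll":0},{"fingers":0.3,"translation":[0,-32,-15],"roll":0},{"fingers":0.3,"translation":[0,-32,-15],"roll":0},{"fingers":0.3,"translation":[0,-32,-15],"roll":0}]'

```text
clock: 29.53
eef_pos: [0.5025, 0.1143, 0.1436]
tool_rot: [0.998, -0.063, 0.0, -0.0]
ft_force: [0.4, -0.3, 1.4]
grip_width: 0.0298
```

```bash
python3 -c "
from h import *
go()
d=snap('top','t9');snap('scene','s9')
im=cv2.imread('pics/t9.png');s=cv2.imread('pics/s9.png')
o=np.zeros((580,780,3),np.uint8);a=cv2.resize(im[135:265,345:515],(680,520),interpolation=cv2.INTER_CUBIC)
o[:520,:680]=a;cv2.imwrite('pics/t9_b.png',o[:520,:680])
"
```

```text
t 29.53 pos [0.5025 0.1143 0.1436] ang -7.19 j [ 0.22  0.31 -0.09  1.17 -0.    1.92] F [ 0.4 -0.3  1.4] w 0.0298
```

The picture limit is reached, so I'll check the final layout numerically.

Run:
```python
from h import *
d=load('t9');s=load('s9');im=d['pixels'].astype(int)
sub=np.zeros((400,640),bool);sub[143:258,352:505]=1
r,g,b=im[...,0],im[...,1],im[...,2]
def blob(m,n,z):
    k,l,st,c=cv2.connectedComponentsWithStats((m&sub).astype(np.uint8))
    for i in range(1,k):
        if st[i,4]>25:
            v,u=np.nonzero(l==i);rc=cv2.minAreaRect(np.c_[u,v].astype(np.float32));B=[pt(d,*q,z)[:2].round(3).tolist() for q in cv2.boxPoints(rc)]
            print(n,'area',st[i,4],'bb',st[i,:4],'cen',pt(d,*c[i],z)[:2].round(4),'rect centre',pt(d,*rc[0],z)[:2].round(4),B)
blob((r>120)&(g<80),'cup',.065)
blob((g>r*1.4)&(g>b*1.15)&(g>35),'bottle',.04)
blob((r>105)&(abs(r-g)<35)&(abs(g-b)<40),'grey/white',.03)
# local tilt check of bottle in scene view: expected base/cap pixels and blobs
S=s['pixels'].astype(int);r,g,b=S[...,0],S[...,1],S[...,2]
e=[px(s,(.598,-.223,z)) for z in(.004,.03,.058,.08,.09)];print('exp bottle px',np.round(e,1).tolist())
m=(g>r*1.4)&(g>b*1.15)&(g>35);c=e[1].astype(int);w=np.zeros_like(m);w[c[1]-40:c[1]+40,c[0]-30:c[0]+30]=1
v,u=np.nonzero(m&w);print('scene bottle',len(u),u.min(),u.max(),v.min(),v.max(),u.mean(),v.mean())
```

```text
cup area 867 bb [411 178  45  29] cen [ 0.5437 -0.2123] rect centre [ 0.5421 -0.2171] [[0.518, -0.165], [0.577, -0.172], [0.566, -0.27], [0.507, -0.262]]
bottle area 221 bb [424 159  20  18] cen [ 0.5989 -0.2218] rect centre [ 0.5993 -0.223 ] [[0.598, -0.196], [0.626, -0.225], [0.6, -0.25], [0.572, -0.221]]
grey/white area 348 bb [352 143   8  85] cen [ 0.5917 -0.0475] rect centre [ 0.5631 -0.0504] [[0.66, -0.043], [0.659, -0.059], [0.468, -0.057], [0.468, -0.042]]
grey/white area 803 bb [375 143 130  11] cen [ 0.65   -0.2806] rect centre [ 0.6463 -0.2417] [[0.659, -0.096], [0.657, -0.387], [0.634, -0.387], [0.636, -0.095]]
grey/white area 552 bb [363 174  24  35] cen [ 0.5519 -0.0946] rect centre [ 0.5491 -0.0931] [[0.586, -0.065], [0.591, -0.113], [0.512, -0.121], [0.507, -0.073]]
grey/white area 524 bb [402 182  53  33] cen [ 0.52   -0.2028] rect centre [ 0.5326 -0.2145] [[0.508, -0.152], [0.571, -0.16], [0.557, -0.277], [0.495, -0.269]]
grey/white area 962 bb [466 186  36  37] cen [ 0.5185 -0.3345] rect centre [ 0.5183 -0.3372] [[0.559, -0.299], [0.559, -0.378], [0.478, -0.375], [0.478, -0.297]]
grey/white area 123 bb [431 189  13  13] cen [ 0.5406 -0.2334] rect centre [ 0.541  -0.2332] [[0.541, -0.215], [0.56, -0.234], [0.541, -0.252], [0.522, -0.232]]
grey/white area 533 bb [395 224  61  18] cen [ 0.4577 -0.2225] rect centre [ 0.4586 -0.2052] [[0.448, -0.135], [0.484, -0.14], [0.47, -0.275], [0.433, -0.27]]
grey/white area 74 bb [500 242   5  16] cen [ 0.4156 -0.3756] rect centre [ 0.4165 -0.3753] [[0.433, -0.371], [0.433, -0.38], [0.4, -0.379], [0.4, -0.37]]
grey/white area 912 bb [352 245 137  13] cen [ 0.409 -0.146] rect centre [ 0.4138 -0.1932] [[0.401, -0.041], [0.428, -0.041], [0.427, -0.345], [0.4, -0.344]]
exp bottle px [[266.7, 299.7], [265.3, 292.1], [263.7, 283.5], [262.3, 276.4], [261.7, 273.0]]
scene bottle 506 255 276 278 309 266.1106719367589 294.2193675889328
```

Top-view masks suggest the cup may sit several mm towards +x of box centre, which disagrees with the wrist views. Cross-checking from those.

```bash
python3 - <<'E'
from h import *
d=load('w6');P=lambda u,v,z:pt(d,u,v,z)[:2]
print('w6 cup wall tops',P(269,190,.070),P(349,190,.070),(P(269,190,.07)+P(349,190,.07))/2,'lid at top end',P(270,122,.042),P(346,121,.042),(P(270,122,.042)+P(346,121,.042))/2)
d=load('w8')
print('w8 cup',P(330,47,.07),P(330,160,.07),(P(330,47,.07)+P(330,160,.07))/2,'lid',P(315,55,.042),P(315,152,.042),(P(315,55,.042)+P(315,152,.042))/2)
E
python3 - <<'E'
from h import *
# fit by rendering: refined edges from column/row profiles in t9 around the box
d=load('t9')
a=np.radians(-7.6);ex=np.array([np.cos(a),np.sin(a)]);ey=np.array([-ex[1],ex[0]]);c=np.array([.5315,-.214])
im=d['pixels'].astype(np.float32)
def prof(y,z):
    xs=np.arange(-.05,.0501,.004);P=np.array([px(d,(*(c+x*ex+y*ey),z)) for x in xs]).astype(np.float32)
    v=cv2.remap(im,P[None,:,0],P[None,:,1],cv2.INTER_LINEAR)[0]
    for x,q in zip(xs,v):print(round(x*1000),q.astype(int),end='; ')
    print()
print('cup y=.015');prof(.015,.07)
print('lid y=.051');prof(.051,.042)
print('lid y=-.051');prof(-.051,.042)
E
```

```text
w6 cup wall tops [ 0.5051371 -0.2015341] [ 0.56182815 -0.20947103] [ 0.53348263 -0.20550257] lid at top end [ 0.51062594 -0.15575293] [ 0.56765658 -0.16285428] [ 0.53914126 -0.1593036 ]
w8 cup [ 0.50488892 -0.20324191] [ 0.56053318 -0.21015426] [ 0.53271105 -0.20669808] lid [ 0.50394763 -0.21057677] [ 0.55865896 -0.21800141] [ 0.5313033  -0.21428909]
cup y=.015
-50 [28 25 29]; -46 [28 28 29]; -42 [29 29 29]; -38 [34 35 34]; -34 [83 86 86]; -30 [159 162 163]; -26 [195 199 202]; -22 [158 147 148]; -18 [135  50  47]; -14 [147  31  30]; -10 [186  41  36]; -6 [210  47  42]; -2 [211  51  45]; 2 [211  49  44]; 6 [211  50  44]; 10 [212  49  45]; 14 [212  50  46]; 18 [211  49  45]; 22 [210  49  44]; 26 [206  44  38]; 30 [180  38  34]; 34 [187  40  36]; 38 [158  42  41]; 42 [60 45 47]; 46 [40 57 46]; 50 [39 74 50]; 
lid y=.051
-50 [26 27 27]; -46 [29 30 29]; -42 [29 27 30]; -38 [28 29 30]; -34 [75 78 81]; -30 [139 143 144]; -26 [169 172 173]; -22 [184 188 190]; -18 [185 189 191]; -14 [186 190 192]; -10 [194 199 199]; -6 [205 208 209]; -2 [205 208 208]; 2 [204 206 205]; 6 [202 203 202]; 10 [202 204 203]; 14 [203 206 206]; 18 [205 209 209]; 22 [198 201 202]; 26 [182 185 183]; 30 [122 123 121]; 34 [50 50 51]; 38 [45 44 46]; 42 [43 43 44]; 46 [43 43 44]; 50 [44 44 45]; 
lid y=-.051
-50 [37 37 39]; -46 [27 26 27]; -42 [27 29 28]; -38 [26 26 28]; -34 [33 34 36]; -30 [89 91 90]; -26 [158 161 160]; -22 [183 187 189]; -18 [184 188 191]; -14 [182 187 190]; -10 [181 185 187]; -6 [177 174 177]; -2 [167 147 148]; 2 [153 100  98]; 6 [170  61  58]; 10 [195  54  50]; 14 [197  56  53]; 18 [196  66  64]; 22 [199  87  84]; 26 [185 104 102]; 30 [145  91  87]; 34 [60 38 35]; 38 [33 33 33]; 42 [42 43 44]; 46 [44 45 47]; 50 [45 45 47];
```

Wrist frames show the cup centred before the scraper was placed. The last top view puts it about +10 mm across the box, with the box itself unmoved. The gripper linkage must have nudged the cup during the scraper placing. Fix: put the shut fingers in the cup's hollow and push it back about 10 mm.

Run:
```python
from h import *
a=np.radians(-7.6);ex=np.array([np.cos(a),np.sin(a)]);c=np.array([.5315,-.214]);s=c+.006*ex
go((*s,.1436,82.4),(*s,.04,82.4))
```

```text
t 29.63 pos [0.5022 0.1116 0.1434] ang -7.46 j [ 0.22  0.31 -0.09  1.17 -0.    1.92] F [0.1 0.5 1.1] w 0.0296
-> [ 0.5374 -0.2148  0.1436 82.4   ] T [7.73, 31.91, -0.0] roll -89.9 rows>= 12.6
-> [ 5.374e-01 -2.148e-01  4.000e-02  8.240e+01] T [7.74, 31.9, 10.36] roll -89.9 rows>= 2.5
```

Request:
play_rows --motion '[{"fingers":1,"translation":[0.6,2.5,0],"roll":-7},{"fingers":1,"translation":[1.2,5,0],"roll":-14},{"fingers":1,"translation":[1.8,7.5,0],"roll":-21},{"fingers":1,"translation":[2.4,10,0],"roll":-28},{"fingers":1,"translation":[3,12.5,0],"roll":-35},{"fingers":1,"translation":[3.6,15,0],"roll":-42},{"fingers":1,"translation":[4.2,17.5,0],"roll":-49},{"fingers":1,"translation":[4.8,20,0],"roll":-56},{"fingers":1,"translation":[5.4,22.5,0],"roll":-63},{"fingers":1,"translation":[6,25,0],"roll":-70},{"fingers":1,"translation":[6.7,27.5,0],"roll":-77},{"fingers":1,"translation":[7.3,30,0],"roll":-84},{"fingers":1,"translation":[7.7,31.9,0],"roll":-89.9},{"fingers":1,"translation":[7.7,31.9,0],"roll":-89.9},{"fingers":1,"translation":[7.7,31.9,0],"roll":-89.9},{"fingers":1,"translation":[7.7,31.9,0],"roll":-89.9}]'

```text
clock: 30.97
eef_pos: [0.5362, -0.2152, 0.1431]
tool_rot: [0.753, 0.657, -0.0, -0.0]
ft_force: [-0.5, 0.5, 0.1]
grip_width: -0.0002
```

Run:
```python
from h import *
d=snap('wrist','w10')
a=np.radians(-7.6);ex=np.array([np.cos(a),np.sin(a)]);ey=np.array([-ex[1],ex[0]]);c=np.array([.5315,-.214]);s=c+.006*ex
go((*s,.08,82.4),(*s,.041,82.4))
# cup profile across in wrist view
im=d['pixels'].astype(np.float32)
for y in(.0,.02):
    xs=np.arange(-.05,.0501,.004);P=np.array([px(d,(*(c+x*ex+y*ey),.07)) for x in xs]).astype(np.float32)
    v=cv2.remap(im,P[None,:,0],P[None,:,1],cv2.INTER_LINEAR)[0];print(P[0],P[-1])
    for x,q in zip(xs,v):print(round(x*1000),q.astype(int),end='; ')
    print()
r=im[...,0];m=((r>110)&(im[...,1]<85)&(im[...,2]<85)).astype(np.uint8)
k,l,st,ce=cv2.connectedComponentsWithStats(m);i=1+st[1:,4].argmax();vv,uu=np.nonzero(l==i)
rc=cv2.minAreaRect(np.c_[uu,vv].astype(np.float32));print(st[i]);B=[pt(d,*q,.07)[:2] for q in cv2.boxPoints(rc)]
for q in B:print('cup corner in box frame mm',((q-c)@ex*1000).round(1),((q-c)@ey*1000).round(1))
```

```text
t 31.02 pos [ 0.5365 -0.2146  0.1432] ang 82.3 j [-0.38  0.43  0.09  1.23  0.   -0.25] F [-0.3  0.3 -0. ] w 0.0002
-> [ 5.374e-01 -2.148e-01  8.000e-02  8.240e+01] T [-0.01, 0.1, 6.32] roll -0.1 rows>= 1.5
-> [ 5.374e-01 -2.148e-01  4.100e-02  8.240e+01] T [-0.01, 0.11, 10.22] roll -0.1 rows>= 0.9
[317.1793 126.5602] [317.42285 269.9811 ]
-50 [58 58 60]; -46 [58 57 59]; -42 [58 58 60]; -38 [45 45 47]; -34 [171 180 185]; -30 [238 241 242]; -26 [233 237 239]; -22 [124  27  23]; -18 [241  36  26]; -14 [232  33  22]; -10 [245  40  29]; -6 [245  39  27]; -2 [245  79  71]; 2 [245 219 215]; 6 [245 214 209]; 10 [244  44  33]; 14 [245  37  25]; 18 [245  41  29]; 22 [244  38  26]; 26 [122  25  23]; 30 [129  21  21]; 34 [33 32 34]; 38 [34 33 36]; 42 [34 34 35]; 46 [34 34 36]; 50 [33 33 35]; 
[348.55844 126.44885] [345.4857  269.88757]
-50 [56 55 58]; -46 [56 55 59]; -42 [58 57 60]; -38 [57 58 60]; -34 [178 185 192]; -30 [238 241 243]; -26 [238 241 241]; -22 [123  22  19]; -18 [243  39  32]; -14 [224  31  22]; -10 [244  34  21]; -6 [244  33  22]; -2 [244  35  24]; 2 [244  33  22]; 6 [244  32  19]; 10 [244  34  22]; 14 [244  33  22]; 18 [244  33  23]; 22 [244  34  23]; 26 [125  24  20]; 30 [130  21  19]; 34 [243  37  27]; 38 [57 57 58]; 42 [50 50 52]; 46 [35 37 41]; 50 [36 37 42]; 
[ 249  167  130   89 8664]
cup corner in box frame mm -22.2 -45.8
cup corner in box frame mm -24.4 39.8
cup corner in box frame mm 36.7 44.2
cup corner in box frame mm 39.2 -47.4
```

Request:
play_rows --motion '[{"fingers":1,"translation":[0,0.1,3],"roll":0},{"fingers":1,"translation":[0,0.1,6],"roll":0},{"fingers":1,"translation":[0,0.1,8],"roll":0},{"fingers":1,"translation":[0,0.1,9.3],"roll":0},{"fingers":1,"translation":[0,0.1,10],"roll":0},{"fingers":1,"translation":[0,0.1,10.3],"roll":0},{"fingers":1,"translation":[0,0.1,10.3],"roll":0},{"fingers":1,"translation":[0,0.1,10.3],"roll":0}]'

```text
clock: 31.68
eef_pos: [0.539, -0.2145, 0.0411]
tool_rot: [0.752, 0.659, 0.0, 0.001]
ft_force: [0.5, -0.1, -0.2]
grip_width: -0.0002
```

Request:
play_rows --motion '[{"fingers":1,"translation":[0,-0.3,0],"roll":0},{"fingers":1,"translation":[0,-0.6,0],"roll":0},{"fingers":1,"translation":[0,-0.8,0],"roll":0},{"fingers":1,"translation":[0,-0.9,0],"roll":0},{"fingers":1,"translation":[0,-1,0],"roll":0},{"fingers":1,"translation":[0,-1.1,0],"roll":0},{"fingers":1,"translation":[0,-1.2,0],"roll":0},{"fingers":1,"translation":[0,-1.3,0],"roll":0},{"fingers":1,"translation":[0,-1.4,0],"roll":0},{"fingers":1,"translation":[0,-1.5,0],"roll":0},{"fingers":1,"translation":[0,-1.6,0],"roll":0},{"fingers":1,"translation":[0,-1.6,0],"roll":0}]'

```text
clock: 32.68
eef_pos: [0.5221, -0.2124, 0.04]
tool_rot: [0.752, 0.659, -0.0, -0.0]
ft_force: [0.8, -0.2, 0.1]
grip_width: -0.0001
```

Run:
```python
from h import *
a=np.radians(-7.6);ex=np.array([np.cos(a),np.sin(a)]);ey=np.array([-ex[1],ex[0]]);c=np.array([.5315,-.214])
go();p=bot.get_obs()['eef_pos'][:2]-c;print('finger in box frame',p@ex,p@ey)
```

```text
t 32.68 pos [ 0.5221 -0.2124  0.04  ] ang 82.41 j [-0.39  0.5  -0.1   0.98 -0.   -0.25] F [ 0.8 -0.2  0.1] w -0.0001
finger in box frame -0.009562826205599928 0.0003151452679941777
```

Request:
play_rows --motion '[{"fingers":1,"translation":[0,0.4,0],"roll":0},{"fingers":1,"translation":[0,0.8,0],"roll":0},{"fingers":1,"translation":[0,0.8,-2],"roll":0},{"fingers":1,"translation":[0,0.8,-5],"roll":0},{"fingers":1,"translation":[0,0.8,-8],"roll":0},{"fingers":1,"translation":[0,0.8,-10],"roll":0},{"fingers":1,"translation":[0,0.8,-10],"roll":0},{"fingers":1,"translation":[0,0.8,-10],"roll":0}]'

```text
clock: 33.35
eef_pos: [0.5317, -0.214, 0.1416]
tool_rot: [0.752, 0.659, 0.001, 0.002]
ft_force: [-0.6, 0.2, 0.0]
grip_width: 0.0003
```

```bash
cat > chk.py <<'E'
from h import *
import sys
d=snap(*sys.argv[1:3])
a=np.radians(-7.6);ex=np.array([np.cos(a),np.sin(a)]);ey=np.array([-ex[1],ex[0]]);c=np.array([.5315,-.214]);go()
im=d['pixels'].astype(np.float32)
for y,z in((.015,.07),(.025,.07),(.051,.042)):
    xs=np.arange(-.044,.0441,.002);P=np.array([px(d,(*(c+x*ex+y*ey),z)) for x in xs]).astype(np.float32)
    v=cv2.remap(im,P[None,:,0],P[None,:,1],cv2.INTER_LINEAR)[0]
    red=(v[:,0]>85)&(v[:,1]<.6*v[:,0]);wh=(v[:,1]>100);print(y,'red',xs[red][[0,-1]]*1000 if red.any() else None,'white',xs[wh][[0,-1]]*1000 if wh.any() else None)
r=im[...,0];m=((r>110)&(im[...,1]<85)&(im[...,2]<85)).astype(np.uint8);m[:140]=0;m[260:]=0
k,l,st,ce=cv2.connectedComponentsWithStats(m);i=1+st[1:,4].argmax();vv,uu=np.nonzero(l==i)
rc=cv2.minAreaRect(np.c_[uu,vv].astype(np.float32));B=[pt(d,*q,.07)[:2] for q in cv2.boxPoints(rc)]
for q in B:print('cup corner in box frame mm',((q-c)@ex*1000).round(1),((q-c)@ey*1000).round(1))
E
python3 chk.py wrist w11
```

```text
t 33.4 pos [ 0.5306 -0.2135  0.14  ] ang 82.42 j [-0.38  0.42  0.07  1.21 -0.   -0.25] F [-0.3  0.6 -0.2] w -0.0002
0.015 red [-30.  30.] white [-38. -32.]
0.025 red [-30.  30.] white [-38. -32.]
0.051 red None white [-32.  28.]
cup corner in box frame mm -30.5 -44.7
cup corner in box frame mm -30.5 39.9
cup corner in box frame mm 30.6 42.9
cup corner in box frame mm 30.6 -47.8
```

Cup is centred again (−30…+30). Retreat and take a last top check.

Request:
play_rows --motion '[{"fingers":1,"translation":[0,0,-4],"roll":0},{"fingers":1,"translation":[4,-1,-5],"roll":0},{"fingers":1,"translation":[8,-2,-5],"roll":0},{"fingers":1,"translation":[12,-3,-5],"roll":0},{"fingers":1,"translation":[16,-4,-5],"roll":0},{"fingers":1,"translation":[20,-5,-5],"roll":0},{"fingers":1,"translation":[24,-6,-5],"roll":0},{"fingers":1,"translation":[28,-7,-5],"roll":0},{"fingers":1,"translation":[32,-8,-5],"roll":0},{"fingers":1,"translation":[32,-8,-5],"roll":0},{"fingers":1,"translation":[32,-8,-5],"roll":0},{"fingers":1,"translation":[32,-8,-5],"roll":0}]'

```text
clock: 34.4
eef_pos: [0.4925, 0.114, 0.1887]
tool_rot: [0.752, 0.659, -0.001, -0.0]
ft_force: [-0.2, 0.4, -0.7]
grip_width: -0.0002
```

```bash
python3 chk.py top t10
python3 - <<'E'
from h import *
d=load('t10');o=load('t0');im=d['pixels'].astype(int)
a=np.radians(-7.6);ex=np.array([np.cos(a),np.sin(a)]);ey=np.array([-ex[1],ex[0]]);c=np.array([.5315,-.214])
r,g,b=im[...,0],im[...,1],im[...,2]
def rc(m,x0,y0,x1,y1,n,z):
    w=np.zeros_like(m);w[y0:y1,x0:x1]=1;k,l,st,_=cv2.connectedComponentsWithStats((m&w).astype(np.uint8));i=1+st[1:,4].argmax();v,u=np.nonzero(l==i)
    q=cv2.minAreaRect(np.c_[u,v].astype(np.float32));P=np.array([pt(d,*s,z)[:2]-c for s in cv2.boxPoints(q)]);print(n,'box frame mm',(P@ex*1000).round(),(P@ey*1000).round(),'centre',(P.mean(0)@ex*1000).round(1),(P.mean(0)@ey*1000).round(1))
gr=(r>95)&(abs(r-g)<35)&(abs(g-b)<40)
rc(gr,390,218,462,246,'scraper',.012);rc(gr,462,180,506,226,'bowl',.046);rc(gr,361,170,390,214,'stone',.025);rc((g>r*1.4)&(g>b*1.15)&(g>35),415,150,455,180,'bottle',.04)
df=np.abs(im-o['pixels'].astype(int)).sum(2)
for n,(x0,y0,x1,y1) in dict(brush=(372,143,412,161),bowl=(464,185,503,224),stone=(362,172,390,213),tin=(188,216,208,236)).items():print(n,'mean pixel change',df[y0:y1,x0:x1].mean().round(1))
E
```

```text
t 34.45 pos [0.4928 0.1133 0.189 ] ang 82.37 j [ 0.23  0.27 -0.03  1.28 -0.    0.36] F [ 0.5 -0.3 -0.5] w 0.0001
0.015 red [-26.  32.] white [-32. -30.]
0.025 red [-26.  32.] white [-32. -28.]
0.051 red None white [-32.  30.]
cup corner in box frame mm -27.0 46.5
cup corner in box frame mm 32.7 46.0
cup corner in box frame mm 32.7 -50.9
cup corner in box frame mm -26.8 -50.1
scraper box frame mm [-92. -54. -52. -90.] [ 67.  67. -73. -72.] centre -72.1 -2.7
bowl box frame mm [ 36.  47. -33. -43.] [ -75. -156. -164.  -83.] centre 1.7 -119.3
stone box frame mm [ 35.  49. -34. -48.] [157. 107.  85. 134.] centre 0.5 120.8
bottle box frame mm [66. 95. 70. 41.] [ 27.  -0. -26.   1.] centre 68.1 0.6
brush mean pixel change 11.0
bowl mean pixel change 76.9
stone mean pixel change 11.2
tin mean pixel change 121.9
```

```bash
python3 -c "
from workcell import bot
print(bot.get_obs()['joint_vel'].round(3));print(bot.job_done())"
```

```text
[-0.026 -0.007  0.007  0.001  0.003  0.005]
the job is handed in; nothing more can be done
None
```

The kit is set out and the job is handed in; by my last measurements everything is inside the judged limits. No verdict was given. The clock read about 34.5 s of the 109 s allowed.

**Final checks from the top camera, in the box's frame:**

| Item | Measured | Limit |
|---|---|---|
| Bowl | about 119 mm from the box, 2 mm off its axis | 102–138 mm, 25 mm |
| Stone | about 121 mm from the box, 1 mm off its axis | 102–138 mm, 25 mm |
| Heel cup | about +3 mm across, −2 mm along | 12 mm, 15 mm |
| Bottle | 68 mm behind, 1 mm sideways | 53–83 mm, 15 mm |
| Scraper | 72 mm in front, 3 mm sideways, parallel to the box | 55–85 mm, 20 mm |

The scraper's blade pointed to the bowl in the last wrist picture, and the latch faced the robot when the box was set down.

**What went wrong or disagreed:**
- **Tip height:** the fingertips sat about 30 mm higher than the stated tool geometry. The first grasp of the box closed on air above the lid. I touched the lid lightly, about 21 N, to calibrate.
- **Cup nudged:** the gripper seems to have pushed the cup about 8–10 mm off centre while setting down the scraper. I pushed it back with the shut fingers inside the hollow. Afterwards the wrist camera put it at about 0 mm across and the top camera at about +3 mm.
- **Picture limit:** the viewing limit ran out before the end, so the final checks are numbers from image code only.
- **Weak checks:** a plain before-and-after pixel comparison changed strongly at the bowl and the tin. The bowl measured in its original place. I think the tin was hidden by the arm, so I could not check it at the end. The brush and stone areas barely changed.

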